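Pack the leftover falafel

ROBOT

A 6-joint arm with a two-finger parallel gripper is mounted at the origin on the work surface. World frame = base frame: x ahead of the robot, y to its left, z up, the work surface at z = 0. Lengths are in m, angles in rad, forces in N, time in s.
With the tool pointing down it reaches from about 0.375 to 0.9 m from the base axis. Payload 3.1 kg.
Tool frame: the origin (TCP) lies midway between the tips of the shut fingers; the grasp point (between the pads) lies 19 mm behind it (manip.grasp_offset is the distance from the TCP to the grasp point, in m); z points along the fingers, y is the line along which they close (so a half turn about z gives the same grasp; the last joint's range is limited). The gripper opens to 85 mm and grips with 20 to 120 N. Pads are 22 mm wide; open, the fingers measure 114 mm over their backs; the gripper's body (76 mm by 85 mm) begins 54 mm behind the grasp point. The pads swing forward as they close: fully open they stand 13 mm farther back than shut.
Start: joints at [-1.433, 0.527, 1.433, -0, 1.181, -0.178], TCP at [0.195, -0.594, 0.231] pointing down, gripper open.
Joint ranges: [-3.08, 3.08], [-0.75, 2.2], [0.22, 2.44], [-1.43, 4.57], [0, 2.65], [-2.85, 2.85]. Speed limits (rad/s): [2.79, 2.79, 3.14, 3.14, 3.14, 3.14].

INTERFACE

Orientations are given as a unit quaternion [x, y, z, w].
In Python, from station import sensors, cams, order, manip gives the robot as it stands.
- The arm moves only by the tool move_arm, never from a script. Its argument "targets" is a list of rows, each an object of numbers: "dx", "dy", "dz": the shift along the world's x, y, z normalised to -1 to 1, where 1 is 25 mm; "rx", "ry", "rz": the turn, a rotation vector about the world's x, y, z normalised to -1 to 1, where 1 is 30 degrees. A call has exactly 10 rows; each row shifts and turns the commanded pose from where the row before left it; what a row does not reach is not made up. A row lasts 1/8 s, in which the tool goes at most 62.5 mm and 10.7 degrees, less where a joint would pass 70% of its speed; a pose out of reach is approached as far as the arm can. A call with a number of a shift or a turn outside -1 to 1 is refused whole. A call with a gripper value outside its range is refused whole. "claw" is the opening in per cent of the stroke, from 0 (shut) to 100 (fully open), set as the call begins (left out, the last holds). The fingers move at their own pace and stop on an object; "newtons" is the grip in N (left out, the last holds). Time passes only in rows, so rows that do not move let the fingers close, or fill a call up. It gives the time, the measured TCP pose, the force, the opening and the grip force at its end, in the units of the state.
- sensors.sense(): the state, without advancing time (a new reading comes with each control period).
- cams.snapshot(name): name is "scene" or "top" or "wrist"; returns the picture (420x560x3 uint8, red, green, blue); there is no depth.
- cams.camera_model(name): a dict with "fx", "fy", "cx", "cy" (pixels), "extrinsics" (4x4, takes a point from world to camera coordinates). Camera axes: x right, y down, z forward; pixel columns grow to the right and rows downward; lengths in m; the calibration is good to about 2 mm. A picture is of the moment at which its call begins: read the wrist's pose just before it. camera_model takes no time and is no camera call; for the wrist camera it gives the pose at the moment of the call.
- order.sign_off(): hands the job in; it is judged then, once.
The state is a dict: "t": time; "q": joint angles; "qd": joint speeds; "tau": joint torques, N m; "tcp_pos": TCP position; "tool_rot": TCP orientation; "force": force on the tool from outside, world axes, zero at the start; "ft_torque": the same for the moment, N m; "finger_gap": opening from 0.0 (shut) to 1.0 (fully open); "gripper_force": force on a finger pad.
Only numpy, scipy, OpenCV 4.12 (cv2) and the standard library are available. Lean on these libraries where they do the work, as an engineer would, in place of code of your own. Each camera call takes 0.05 s, during which the arm holds its last target. There are 200 camera calls.

TASK

First take the pan off the heat: slide it across the glass hob, without lifting it, onto the other marked zone. Then put all the falafel from the pan into the open food tub, lay the loose lid on it and press until it snaps fully home at both ends. Stack the closed tub squarely on the packed tub so that it nests in its lid, and leave the other things on the counter alone.

Things in the scene. Friction and masses are not known exactly. Their poses are not given: they have to be found in the camera images.
- pan: steel pan with two short flat ears, 236 mm across the rim, 42 mm high, flat inner floor 4 mm above its underside and 190 mm across, 0.7 kg, with the falafel in it. Origin: centre of its underside. The ears point along its own -x and +x
- pan_ear_a (a point): middle of the pan's ear on its own -x side (towards the robot): a flat bar pointing straight out from the pan, 26 mm wide, 10 mm thick, its free length about 40 mm; the point is 140 mm from the pan's centre and 36 mm above its underside; pinch it across its width from above and push or pull the pan with it
- pan_ear_b (a point): the same on the far ear (pan's own +x side)
- zone_from: centre of the hob's zone mark (printed rings, 210 to 229 mm across, flat on the glass) on which the pan stands at the start; the black glass hob is 300 mm by 520 mm and stands 6 mm above the counter (counter at z = 0)
- zone_to: centre of the hob's other, empty zone mark, 250 mm to one side; the pan must end here. Its x axis runs along the short side of the hob
- falafel1_mid (a point): brown fried falafel, a squat disc 32 mm across and 20 mm thick, 25 g; this point is its centre, half-way up. Two to four are in the pan; an absent one reads None
- falafel2_mid (a point): brown fried falafel, a squat disc 32 mm across and 20 mm thick, 25 g; this point is its centre, half-way up. Two to four are in the pan; an absent one reads None
- falafel3_mid (a point): brown fried falafel, a squat disc 32 mm across and 20 mm thick, 25 g; this point is its centre, half-way up. Two to four are in the pan; an absent one reads None
- falafel4_mid (a point): brown fried falafel, a squat disc 32 mm across and 20 mm thick, 25 g; this point is its centre, half-way up. Two to four are in the pan; an absent one reads None
- tub_mid (a point): open food tub, outside 126 mm long (own x) by 59 mm wide (own y) by 48 mm high, walls and floor 2 mm, 0.1 kg; the point is its centre, 24 mm above its underside. At each short end a springy rounded lip bead sits 6 mm below the rim and stands out to 67 mm from the middle. A falafel may be let go at the height of the rim
- lid_mid (a point): the tub's loose lid, right way up, 143 mm long (own x), 68 mm wide (own y), 18.5 mm high, plus a thumb tab at each end, 40 g: a 13 mm skirt under a flat plate, and a 3 mm stacking ridge round the edge of the top. The point is its centre, 9 mm above the bottom of the skirt. Pick it by its long sides, across 68 mm. The skirt slips over the tub's rim with 2.5 mm play across the width
- lid_top (a point): top of the lid's plate, in its middle, 6.5 mm above lid_mid: press here. Laid on, the lid rests on the lip beads about 9 mm too high (lid_mid 29 mm above tub_mid). About 9 to 13 N down in the middle, or 5 to 9 N on one end after the other (45 mm along the lid's x), snaps it home: lid_mid 20 mm above tub_mid. It then holds: lift the closed tub by the lid's long sides (68 mm)
- packed_mid (a point): a tub of the same size already packed and closed, 0.35 kg, overall 143 mm by 68 mm by 53.5 mm; the point is in its middle, 24 mm above its underside; its lid's plate is 26.5 mm above the point, inside a ridge 3 mm high that leaves 132 mm by 64 mm for the foot of another tub (126 mm by 59 mm). When nested, tub_mid is 50.5 mm above this point
- mug: blue mug, 92 mm high, not part of the job
- mill: dark wooden pepper mill, 142 mm high, not part of the job
- bowl: white bowl, 120 mm across, not part of the job
Mind the look-alikes: they are no part of the job. Leave any orange look-alike of the part that bears tub_mid alone. What is shaped like the part that bears falafel1_mid but blue is not meant.

How it is judged:
By the outcome, as a careful person would: the job done as asked, in the order asked, and still so for the second after the job is handed in, with the robot touching nothing.
Of falafel1, falafel2, falafel3, falafel4 only 2 to 4 are there at a start; the rules pass over those that are not, and their reading is None.
At some moment in a run one of lid, tub, packed may be knocked a few centimetres aside while the robot is not near it.
It also fails if it takes over 210 s, if anything falls off the work surface, if the arm or the gripper's body presses on something with over 40 N, if the wrist force passes 120 N, or if a joint passes its speed limit or range.

## Working session

There is one attempt and no reset: what is moved stays moved. The work goes in short steps, Python scripts to look and compute and a tool call to move; the robot and the scene stay as the last step left them, time stands still between calls to the robot, and variables do not carry over. Pictures are saved under pics/ and viewed, at most 14 in all, crops included, and the job is handed in when it is done.

Besides the shell and the picture viewer there is one more tool, called after "Emit:" in YAML: its name, and indented under it one key for each argument. move_arm: Moves the arm, as the interface text tells. Scaled input: -1 to 1 covers 25 mm each way for a shift and 30 degrees each way for a turn. Its arguments: {"type":"object","properties":{"targets":{"type":"array"},"claw":{"type":"number"},"newtons":{"type":"number"}},"required":["targets"]}

```bash
mkdir -p pics; ls; cat > h.py <<'E'
import sys; sys.path.insert(0,'.')
import numpy as np, cv2
from station import sensors, cams, order, manip
def snap(n,f,crop=None,s=1):
    im=cams.snapshot(n); cv2.imwrite('pics/raw_'+f,im[:,:,::-1])
    if crop: x0,y0,x1,y1=crop; im=im[y0:y1,x0:x1]
    im=cv2.resize(im,None,fx=s,fy=s,interpolation=cv2.INTER_CUBIC)
    cv2.imwrite('pics/'+f,im[:,:,::-1])
def p2w(cam,uv,z):
    m=cam if isinstance(cam,dict) else cams.camera_model(cam)
    E=np.array(m['extrinsics']);R=E[:3,:3];t=E[:3,3]
    o=-R.T@t; d=R.T@np.array([(uv[0]-m['cx'])/m['fx'],(uv[1]-m['cy'])/m['fy'],1])
    return o+d*(z-o[2])/d[2]
def w2p(cam,p):
    m=cam if isinstance(cam,dict) else cams.camera_model(cam)
    c=np.array(m['extrinsics'])@np.append(p,1)
    return np.array([m['fx']*c[0]/c[2]+m['cx'],m['fy']*c[1]/c[2]+m['cy']])
E
python3 - <<'E'
from h import *
snap('top','top1.png',s=1.42); snap('scene','sc1.png',s=1.42)
s=sensors.sense(); print(s['tcp_pos'],s['tool_rot'],s['finger_gap'],s['t'],manip.grasp_offset)
for c in('top','scene'):
  m=cams.camera_model(c);E=np.array(m['extrinsics']);print(c,m['fx'],-E[:3,:3].T@E[:3,3]);print(E[:3,:3].round(3))
E
```

```text
pics
[ 0.19463974 -0.59323616  0.23043264] [ 9.87479454e-01  1.57744579e-01  2.09171089e-05 -9.87983555e-04] 1.0012253026233664 0.1 0.0187
top 508.794330020922 [0.33303272 0.06701721 1.4745859 ]
[[-0.008 -1.     0.006]
 [-0.991  0.007 -0.134]
 [ 0.134 -0.007 -0.991]]
scene 389.03729022928064 [1.15107584 0.05613081 0.83053894]
[[-0.033  0.999  0.011]
 [ 0.778  0.032 -0.628]
 [-0.628 -0.012 -0.778]]
```

View pics/top1.png

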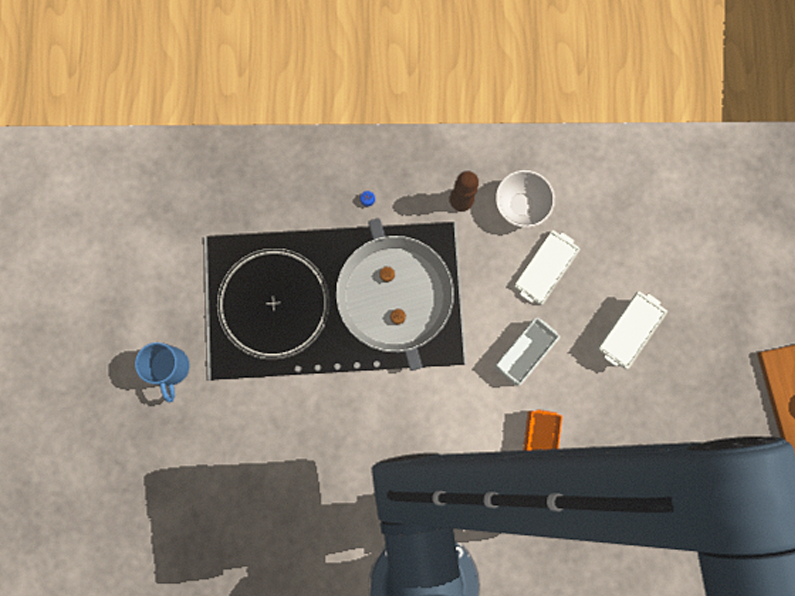

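View pics/sc1.png

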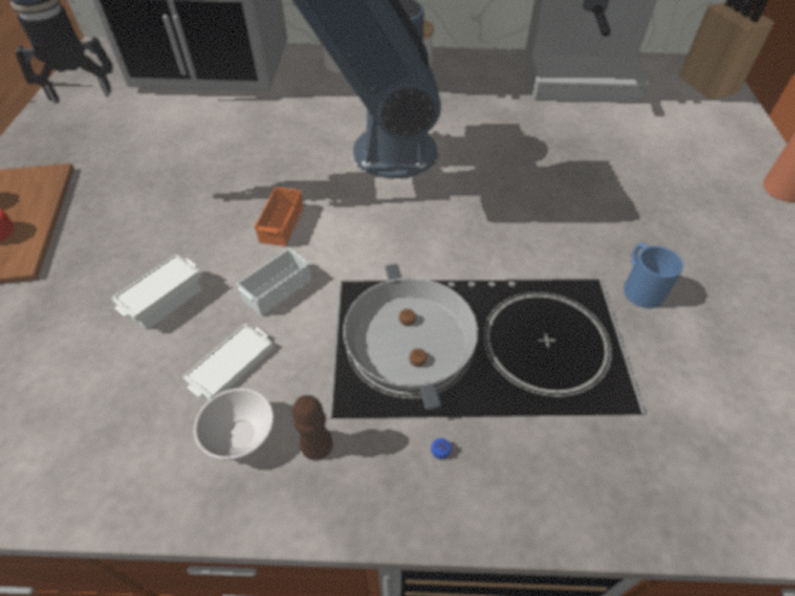

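The top view shows:
- Grey open tub at (528,352), which fits the description. The orange tub at (543,430) is a look-alike.
- Two white lidded shapes. The one at (547,268) is flat with little shadow, so it is the loose lid. The one at (633,330) is tall with a long shadow, so it is the packed tub.
- Two brown falafel in the pan at (387,274) and (398,317). The blue disc at (367,198) is not meant.
- The empty zone cross at (273,303), and ear_a at (414,358).

I'll confirm these in enlarged crops.

```bash
python3 - <<'E'
import cv2
im=cv2.imread('pics/raw_top1.png'); 
cv2.imwrite('pics/c1.png',cv2.resize(im[150:280,335:480],None,fx=5,fy=4.6,interpolation=cv2.INTER_CUBIC)[:598])
cv2.imwrite('pics/c2.png',cv2.resize(im[145:275,140:330],None,fx=4,fy=4,interpolation=cv2.INTER_CUBIC))
E
```

```text
(no output)
```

View pics/c1.png

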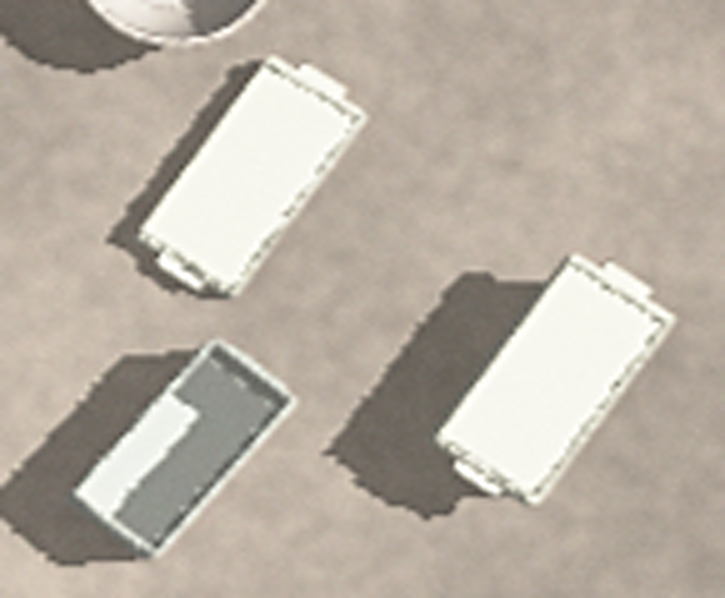

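View pics/c2.png

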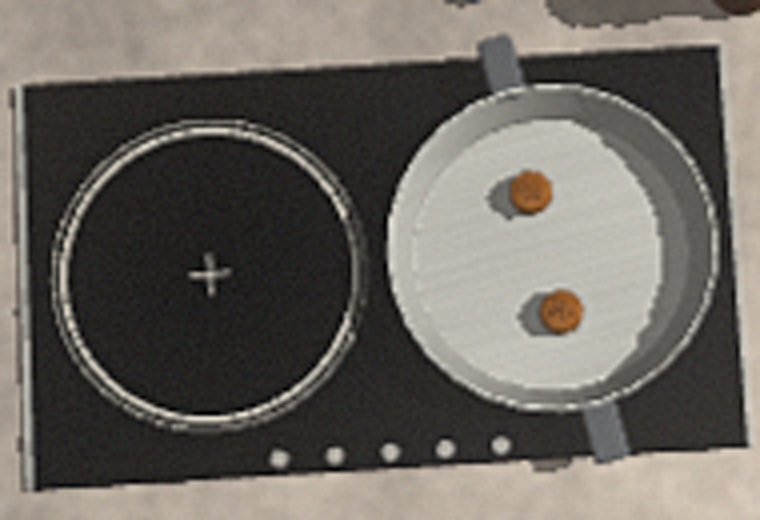

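```bash
python3 - <<'E'
from h import *
def c1(u,v,z): return p2w('top',((u+.5)/5-.5+335,(v+.5)/4.6-.5+150),z)[:2]
def c2(u,v,z): return p2w('top',((u+.5)/4-.5+140,(v+.5)/4-.5+145),z)[:2]
def box(n,P,z):
  Q=np.array([c1(*p,z) for p in P]); ax=(Q[0]+Q[1]-Q[2]-Q[3])/2; w=(Q[0]+Q[3]-Q[1]-Q[2])/2
  print(n,Q.mean(0).round(4),'yaw',np.degrees(np.arctan2(ax[1],ax[0])).round(1),np.linalg.norm(ax).round(4),np.linalg.norm(w).round(4), 'yawW',np.degrees(np.arctan2(w[1],w[0])).round(1))
box('lid',[(268,60),(367,118),(240,295),(142,238)],.0185)
box('packed',[(573,255),(675,318),(540,500),(440,440)],.0535)
box('tub',[(217,343),(295,400),(155,552),(77,492)],.048)
a=[c2(387,240,.048),c2(719,240,.048),c2(552,85,.048),c2(552,410,.048)]
print('pan',np.array(a).round(4).tolist(), (a[0][1]+a[1][1])/2,(a[2][0]+a[3][0])/2)
ea=c2(608,434,.047);eb=c2(500,62,.047)
print('ears',ea,eb,(ea+eb)/2,np.degrees(np.arctan2(*(eb-ea)[::-1])),np.linalg.norm(ea-eb))
print('zone',c2(209,274,.006),'hob',[c2(*p,.006).round(3).tolist() for p in[(25,87),(720,45),(748,445),(33,490)]])
print('fal',c2(530,191,.03),c2(561,311,.03))
r=__import__('scipy.spatial.transform',fromlist=['Rotation']).Rotation.from_quat(sensors.sense()['tool_rot']);print(r.as_matrix().round(3))
E
```

```text
lid [ 0.6263 -0.2638] yaw -34.4 0.1383 0.0676 yawW 56.2
packed [ 0.4931 -0.4219] yaw -36.0 0.139 0.067 yawW 55.1
tub [ 0.453  -0.2124] yaw -41.8 0.123 0.056 yawW 49.7
pan [[0.5756, 0.1689], [0.5739, -0.067], [0.6876, 0.0508], [0.4537, 0.0528]] 0.050963193063404584 0.5706466600018221
ears [0.43659365 0.01359898] [0.70504319 0.08800749] [0.57081842 0.05080323] 15.492243694950897 0.27857096793365876
zone [0.5585774  0.30159546] hob [[0.699, 0.439], [0.728, -0.075], [0.431, -0.089], [0.403, 0.426]]
fal [0.61379959 0.06710711] [0.52624012 0.04553894]
[[ 0.95   0.312 -0.   ]
 [ 0.312 -0.95   0.002]
 [ 0.    -0.002 -1.   ]]
```

The crops show two brown falafel, the open grey tub, the flat lid and the tall packed tub. Each white lid has a thumb tab at both ends. I'll set out for ear_a now.

Emit:
move_arm:
  targets:
    - {"dx": 0.4, "dy": 1, "rz": -0.09}
    - {"dx": 0.4, "dy": 1}
    - {"dx": 0.4, "dy": 1}
    - {"dx": 0.4, "dy": 1}
    - {"dx": 0.4, "dy": 1}
    - {"dx": 0.4, "dy": 1}
    - {"dx": 0.4, "dy": 1}
    - {"dx": 0.4, "dy": 1}
    - {"dx": 0.4, "dy": 1}
    - {"dx": 0.4, "dy": 1}
  claw: 80
  newtons: 40

```text
schema error: expected keys dx, dy, dz, rx, ry, rz
```

Emit:
move_arm:
  targets:
    - {"dx": 0.56, "dy": 1}
    - {"dx": 0.56, "dy": 1}
    - {"dx": 0.56, "dy": 1}
    - {"dx": 0.56, "dy": 1}
    - {"dx": 0.56, "dy": 1}
    - {"dx": 0.56, "dy": 1}
    - {"dx": 0.56, "dy": 1}
    - {"dx": 0.56, "dy": 1}
    - {"dx": 0.56, "dy": 1}
    - {"dx": 0.56, "dy": 1}

```text
schema error: expected keys dx, dy, dz, rx, ry, rz
```

Emit:
move_arm:
  targets:
    - {"dy": 1}
    - {"dy": 1}
    - {"dy": 1, "dz": -0.5}
    - {"dy": 1, "dz": -0.5}
    - {"dz": -0.5}
    - {"dz": -0.5}
    - {"dz": -0.5}
    - {"dz": -0.5}
    - {}
    - {}

```text
schema error: expected keys dx, dy, dz, rx, ry, rz
```

All six keys are needed in every row.

Emit:
move_arm:
  targets:
    - {"dx": 0.4, "dy": 1, "dz": 0, "rx": 0, "ry": 0, "rz": -0.09}
    - {"dx": 0.4, "dy": 1, "dz": 0, "rx": 0, "ry": 0, "rz": 0}
    - {"dx": 0.4, "dy": 1, "dz": 0, "rx": 0, "ry": 0, "rz": 0}
    - {"dx": 0.4, "dy": 1, "dz": 0, "rx": 0, "ry": 0, "rz": 0}
    - {"dx": 0.4, "dy": 1, "dz": 0, "rx": 0, "ry": 0, "rz": 0}
    - {"dx": 0.4, "dy": 1, "dz": 0, "rx": 0, "ry": 0, "rz": 0}
    - {"dx": 0.4, "dy": 1, "dz": 0, "rx": 0, "ry": 0, "rz": 0}
    - {"dx": 0.4, "dy": 1, "dz": 0, "rx": 0, "ry": 0, "rz": 0}
    - {"dx": 0.4, "dy": 1, "dz": 0, "rx": 0, "ry": 0, "rz": 0}
    - {"dx": 0.4, "dy": 1, "dz": 0, "rx": 0, "ry": 0, "rz": 0}
  claw: 80
  newtons: 40

```text
t: 1.35
tcp_pos: [0.2949, -0.3428, 0.2311]
tool_rot: [0.991, 0.134, -0.0, -0.0]
force: [1.0, -0.6, -0.3]
finger_gap: 0.804
gripper_force: 0.0
```

Emit:
move_arm:
  targets:
    - {"dx": 0.56, "dy": 1, "dz": 0, "rx": 0, "ry": 0, "rz": 0}
    - {"dx": 0.56, "dy": 1, "dz": 0, "rx": 0, "ry": 0, "rz": 0}
    - {"dx": 0.56, "dy": 1, "dz": 0, "rx": 0, "ry": 0, "rz": 0}
    - {"dx": 0.56, "dy": 1, "dz": 0, "rx": 0, "ry": 0, "rz": 0}
    - {"dx": 0.56, "dy": 1, "dz": 0, "rx": 0, "ry": 0, "rz": 0}
    - {"dx": 0.56, "dy": 1, "dz": 0, "rx": 0, "ry": 0, "rz": 0}
    - {"dx": 0.56, "dy": 1, "dz": 0, "rx": 0, "ry": 0, "rz": 0}
    - {"dx": 0.56, "dy": 1, "dz": 0, "rx": 0, "ry": 0, "rz": 0}
    - {"dx": 0.56, "dy": 1, "dz": 0, "rx": 0, "ry": 0, "rz": 0}
    - {"dx": 0.56, "dy": 1, "dz": 0, "rx": 0, "ry": 0, "rz": 0}

```text
t: 2.6
tcp_pos: [0.4349, -0.0929, 0.2311]
tool_rot: [0.991, 0.134, -0.0, -0.0]
force: [1.0, 0.3, 1.3]
finger_gap: 0.802
gripper_force: 0.0
```

Emit:
move_arm:
  targets:
    - {"dx": 0, "dy": 1, "dz": 0, "rx": 0, "ry": 0, "rz": 0}
    - {"dx": 0, "dy": 1, "dz": 0, "rx": 0, "ry": 0, "rz": 0}
    - {"dx": 0, "dy": 1, "dz": -0.5, "rx": 0, "ry": 0, "rz": 0}
    - {"dx": 0, "dy": 1, "dz": -0.5, "rx": 0, "ry": 0, "rz": 0}
    - {"dx": 0, "dy": 0.2, "dz": -0.5, "rx": 0, "ry": 0, "rz": 0}
    - {"dx": 0, "dy": 0, "dz": -0.5, "rx": 0, "ry": 0, "rz": 0}
    - {"dx": 0, "dy": 0, "dz": -0.5, "rx": 0, "ry": 0, "rz": 0}
    - {"dx": 0, "dy": 0, "dz": -0.5, "rx": 0, "ry": 0, "rz": 0}
    - {"dx": 0, "dy": 0, "dz": 0, "rx": 0, "ry": 0, "rz": 0}
    - {"dx": 0, "dy": 0, "dz": 0, "rx": 0, "ry": 0, "rz": 0}

```text
t: 3.85
tcp_pos: [0.4349, 0.0108, 0.1563]
tool_rot: [0.991, 0.134, 0.0, 0.0]
force: [-0.6, 0.3, 0.5]
finger_gap: 0.802
gripper_force: 0.0
```

```bash
python3 - <<'E'
from h import *
m=cams.camera_model('wrist'); snap('wrist','w1.png',s=1.42)
np.save('w1.npy',m,allow_pickle=True)
for n,p in dict(ea=(.4366,.0136,.047),tcp=(.4349,.0108,.0231)).items(): print(n,w2p(m,p)*1.42)
E
```

```text
ea [400.12061261 287.01228238]
tcp [404.26090195 280.58543309]
```

View pics/w1.png

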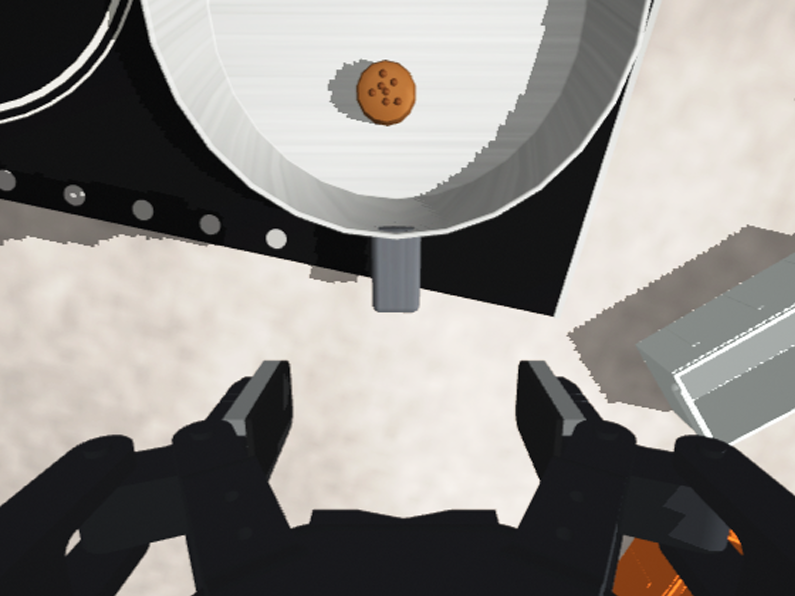

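The ear lies at (396,275), upright in the picture and squarely between the fingers.

```bash
python3 - <<'E'
from h import *
m=np.load('w1.npy',allow_pickle=True).item()
for p in [(396,238),(396,277),(396,311)]: print(p2w(m,np.array(p)/1.42,.047))
print('fal',p2w(m,np.array((386,92))/1.42,.03))
E
```

```text
[0.46140143 0.02260111 0.047     ]
[0.44131497 0.01715594 0.047     ]
[0.42307528 0.0122114  0.047     ]
fal [0.5301412  0.04681271 0.03      ]
```

Emit:
move_arm:
  targets:
    - {"dx": 0.16, "dy": 0.2, "dz": -0.5, "rx": 0, "ry": 0, "rz": 0}
    - {"dx": 0, "dy": 0, "dz": -0.8, "rx": 0, "ry": 0, "rz": 0}
    - {"dx": 0, "dy": 0, "dz": -0.8, "rx": 0, "ry": 0, "rz": 0}
    - {"dx": 0, "dy": 0, "dz": -0.8, "rx": 0, "ry": 0, "rz": 0}
    - {"dx": 0, "dy": 0, "dz": -0.8, "rx": 0, "ry": 0, "rz": 0}
    - {"dx": 0, "dy": 0, "dz": -0.8, "rx": 0, "ry": 0, "rz": 0}
    - {"dx": 0, "dy": 0, "dz": -0.5, "rx": 0, "ry": 0, "rz": 0}
    - {"dx": 0, "dy": 0, "dz": -0.3, "rx": 0, "ry": 0, "rz": 0}
    - {"dx": 0, "dy": 0, "dz": 0, "rx": 0, "ry": 0, "rz": 0}
    - {"dx": 0, "dy": 0, "dz": 0, "rx": 0, "ry": 0, "rz": 0}

```text
t: 5.15
tcp_pos: [0.4391, 0.0161, 0.0242]
tool_rot: [0.991, 0.134, 0.0, 0.0]
force: [-0.1, 0.2, 0.3]
finger_gap: 0.8
gripper_force: 0.0
```

Emit:
move_arm:
  targets:
    - {"dx": 0, "dy": 0, "dz": 0, "rx": 0, "ry": 0, "rz": 0}
    - {"dx": 0, "dy": 0, "dz": 0, "rx": 0, "ry": 0, "rz": 0}
    - {"dx": 0, "dy": 0, "dz": 0, "rx": 0, "ry": 0, "rz": 0}
    - {"dx": 0, "dy": 0, "dz": 0, "rx": 0, "ry": 0, "rz": 0}
    - {"dx": 0, "dy": 0, "dz": 0, "rx": 0, "ry": 0, "rz": 0}
    - {"dx": 0, "dy": 0, "dz": 0, "rx": 0, "ry": 0, "rz": 0}
    - {"dx": 0, "dy": 0, "dz": 0, "rx": 0, "ry": 0, "rz": 0}
    - {"dx": 0, "dy": 0, "dz": 0, "rx": 0, "ry": 0, "rz": 0}
    - {"dx": 0, "dy": 0, "dz": 0, "rx": 0, "ry": 0, "rz": 0}
    - {"dx": 0, "dy": 0, "dz": 0, "rx": 0, "ry": 0, "rz": 0}
  claw: 0
  newtons: 50

```text
t: 6.4
tcp_pos: [0.4389, 0.0161, 0.0243]
tool_rot: [0.991, 0.134, 0.0, 0.0]
force: [-0.3, 0.3, 5.2]
finger_gap: 0.291
gripper_force: 49.0
```

Emit:
move_arm:
  targets:
    - {"dx": 0, "dy": 0.2, "dz": 0, "rx": 0, "ry": 0, "rz": 0}
    - {"dx": -0.03, "dy": 0.4, "dz": 0, "rx": 0, "ry": 0, "rz": 0}
    - {"dx": -0.03, "dy": 0.6, "dz": 0, "rx": 0, "ry": 0, "rz": 0}
    - {"dx": -0.04, "dy": 0.6, "dz": 0, "rx": 0, "ry": 0, "rz": 0}
    - {"dx": -0.04, "dy": 0.6, "dz": 0, "rx": 0, "ry": 0, "rz": 0}
    - {"dx": -0.04, "dy": 0.6, "dz": 0, "rx": 0, "ry": 0, "rz": 0}
    - {"dx": -0.03, "dy": 0.6, "dz": 0, "rx": 0, "ry": 0, "rz": 0}
    - {"dx": -0.03, "dy": 0.6, "dz": 0, "rx": 0, "ry": 0, "rz": 0}
    - {"dx": -0.03, "dy": 0.6, "dz": 0, "rx": 0, "ry": 0, "rz": 0}
    - {"dx": -0.03, "dy": 0.6, "dz": 0, "rx": 0, "ry": 0, "rz": 0}

```text
t: 7.65
tcp_pos: [0.432, 0.1508, 0.0243]
tool_rot: [0.991, 0.133, 0.001, 0.0]
force: [0.4, -6.9, 5.3]
finger_gap: 0.294
gripper_force: 49.2
```

Emit:
move_arm:
  targets:
    - {"dx": -0.03, "dy": 0.6, "dz": 0, "rx": 0, "ry": 0, "rz": 0}
    - {"dx": -0.03, "dy": 0.6, "dz": 0, "rx": 0, "ry": 0, "rz": 0}
    - {"dx": -0.03, "dy": 0.6, "dz": 0, "rx": 0, "ry": 0, "rz": 0}
    - {"dx": -0.04, "dy": 0.6, "dz": 0, "rx": 0, "ry": 0, "rz": 0}
    - {"dx": -0.04, "dy": 0.6, "dz": 0, "rx": 0, "ry": 0, "rz": 0}
    - {"dx": -0.04, "dy": 0.6, "dz": 0, "rx": 0, "ry": 0, "rz": 0}
    - {"dx": -0.04, "dy": 0.5, "dz": 0, "rx": 0, "ry": 0, "rz": 0}
    - {"dx": 0, "dy": 0.3, "dz": 0, "rx": 0, "ry": 0, "rz": 0}
    - {"dx": 0, "dy": 0.1, "dz": 0, "rx": 0, "ry": 0, "rz": 0}
    - {"dx": 0, "dy": 0, "dz": 0, "rx": 0, "ry": 0, "rz": 0}

```text
t: 8.9
tcp_pos: [0.4246, 0.2629, 0.0243]
tool_rot: [0.991, 0.133, -0.0, 0.0]
force: [0.3, -4.4, 5.0]
finger_gap: 0.292
gripper_force: 49.4
```

```bash
python3 - <<'E'
from h import *
snap('top','top2.png',crop=(130,140,430,300),s=2.6)
E
```

```text
(no output)
```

View pics/top2.png

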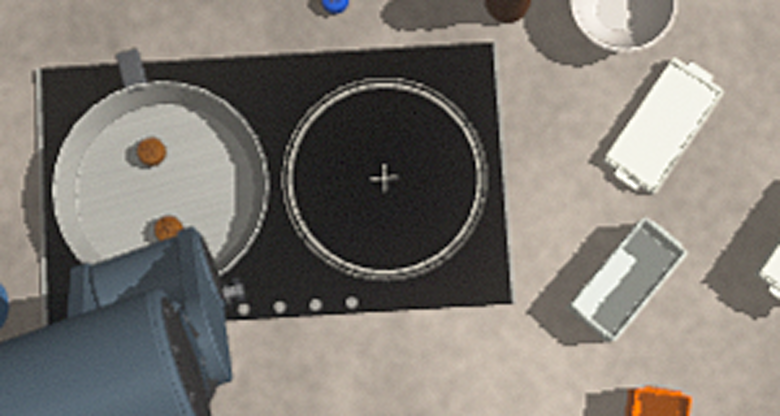

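```bash
python3 - <<'E'
from h import *
g=lambda u,v,z:p2w('top',((u+.5)/2.6-.5+130,(v+.5)/2.6-.5+140),z)[:2]
print(g(52,190,.048),g(269,190,.048),g(165,80,.048),'zf',g(384,178,.006))
print('rings',g(282,178,.006),g(489,178,.006),g(384,78,.006),g(384,279,.006))
im=cv2.imread('pics/raw_top2.png')
import itertools
for u,v,z in[(148,150,.03),(166,228,.03)]:print('fal',g(u,v,z))
q=np.array([g(*p,.048) for p in[(645,218),(687,249),(613,341),(573,307)]]);print('tub',q.mean(0))
E
```

```text
[0.5540215  0.41424803] [0.55228987 0.17799932] [0.67576983 0.29293859] zf [0.57144558 0.05207347]
rings [0.57227966 0.16670528] [ 0.57058619 -0.06603774] [0.68648644 0.05108192] [0.45762284 0.05305453]
fal [0.60086977 0.31353428]
fal [0.51363114 0.29244114]
tub [ 0.45253867 -0.21238796]
```

Pan centre measures (0.558, 0.296), so about 5.5 mm more in y is needed. I'll nudge it, then release and rise.

Emit:
move_arm:
  targets:
    - {"dx": 0.02, "dy": 0.08, "dz": 0, "rx": 0, "ry": 0, "rz": 0}
    - {"dx": 0.01, "dy": 0.08, "dz": 0, "rx": 0, "ry": 0, "rz": 0}
    - {"dx": 0, "dy": 0.06, "dz": 0, "rx": 0, "ry": 0, "rz": 0}
    - {"dx": 0, "dy": 0, "dz": 0, "rx": 0, "ry": 0, "rz": 0}
    - {"dx": 0, "dy": 0, "dz": 0, "rx": 0, "ry": 0, "rz": 0}
    - {"dx": 0, "dy": 0, "dz": 0, "rx": 0, "ry": 0, "rz": 0}
    - {"dx": 0, "dy": 0, "dz": 0, "rx": 0, "ry": 0, "rz": 0}
    - {"dx": 0, "dy": 0, "dz": 0, "rx": 0, "ry": 0, "rz": 0}
    - {"dx": 0, "dy": 0, "dz": 0, "rx": 0, "ry": 0, "rz": 0}
    - {"dx": 0, "dy": 0, "dz": 0, "rx": 0, "ry": 0, "rz": 0}

```text
t: 10.2
tcp_pos: [0.4248, 0.2677, 0.0243]
tool_rot: [0.991, 0.133, -0.001, 0.001]
force: [-1.0, -7.6, 7.3]
finger_gap: 0.29
gripper_force: 49.5
```

Emit:
move_arm:
  targets:
    - {"dx": 0, "dy": 0, "dz": 0, "rx": 0, "ry": 0, "rz": 0}
    - {"dx": 0, "dy": 0, "dz": 0, "rx": 0, "ry": 0, "rz": 0}
    - {"dx": 0, "dy": 0, "dz": 0, "rx": 0, "ry": 0, "rz": 0}
    - {"dx": 0, "dy": 0, "dz": 0.6, "rx": 0, "ry": 0, "rz": 0}
    - {"dx": 0, "dy": 0, "dz": 1, "rx": 0, "ry": 0, "rz": 0}
    - {"dx": 0, "dy": 0, "dz": 1, "rx": 0, "ry": 0, "rz": 0}
    - {"dx": 0, "dy": 0, "dz": 1, "rx": 0, "ry": 0, "rz": 0}
    - {"dx": 0, "dy": 0, "dz": 1, "rx": 0, "ry": 0, "rz": 0}
    - {"dx": 0, "dy": 0, "dz": 1, "rx": 0, "ry": 0, "rz": 0}
    - {"dx": 0, "dy": 0, "dz": 0, "rx": 0, "ry": 0, "rz": 0}
  claw: 60

```text
t: 11.45
tcp_pos: [0.427, 0.2698, 0.1663]
tool_rot: [0.991, 0.135, 0.003, -0.001]
force: [-0.8, -0.3, -0.7]
finger_gap: 0.6
gripper_force: 0.0
```

```bash
python3 - <<'E'
from h import *
m=cams.camera_model('wrist'); snap('wrist','w2.png',s=1.42); np.save('w2.npy',m,allow_pickle=True)
print(sensors.sense()['tcp_pos'])
for p in [(.514,.298,.03),(.601,.319,.03)]: print(w2p(m,p)*1.42)
E
```

```text
[0.42607507 0.26939928 0.16498646]
[396.89095487 115.79817094]
[402.20777591 -76.97563295]
```

View pics/w2.png

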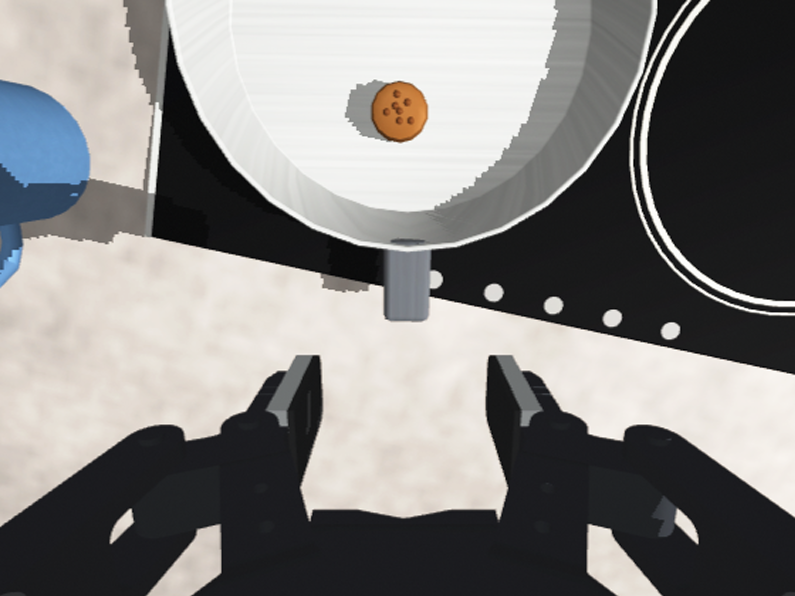

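The falafel is at (399,111) in the wrist view, which is about (0.516, 0.297). I'll go and pick it.

Emit:
move_arm:
  targets:
    - {"dx": 0.9, "dy": 0.28, "dz": 0, "rx": 0, "ry": 0, "rz": 0}
    - {"dx": 0.9, "dy": 0.28, "dz": 0, "rx": 0, "ry": 0, "rz": 0}
    - {"dx": 0.9, "dy": 0.28, "dz": -0.2, "rx": 0, "ry": 0, "rz": 0}
    - {"dx": 0.9, "dy": 0.28, "dz": -0.6, "rx": 0, "ry": 0, "rz": 0}
    - {"dx": 0, "dy": 0, "dz": -1, "rx": 0, "ry": 0, "rz": 0}
    - {"dx": 0, "dy": 0, "dz": -1, "rx": 0, "ry": 0, "rz": 0}
    - {"dx": 0, "dy": 0, "dz": -1, "rx": 0, "ry": 0, "rz": 0}
    - {"dx": 0, "dy": 0, "dz": -1, "rx": 0, "ry": 0, "rz": 0}
    - {"dx": 0, "dy": 0, "dz": -0.8, "rx": 0, "ry": 0, "rz": 0}
    - {"dx": 0, "dy": 0, "dz": -0.4, "rx": 0, "ry": 0, "rz": 0}
  claw: 65

```text
t: 12.75
tcp_pos: [0.5141, 0.2965, 0.0115]
tool_rot: [0.991, 0.134, -0.002, 0.0]
force: [-0.1, 0.7, 1.6]
finger_gap: 0.648
gripper_force: 0.0
```

Emit:
move_arm:
  targets:
    - {"dx": 0, "dy": 0, "dz": -0.1, "rx": 0, "ry": 0, "rz": 0}
    - {"dx": 0, "dy": 0, "dz": 0, "rx": 0, "ry": 0, "rz": 0}
    - {"dx": 0, "dy": 0, "dz": 0, "rx": 0, "ry": 0, "rz": 0}
    - {"dx": 0, "dy": 0, "dz": 0, "rx": 0, "ry": 0, "rz": 0}
    - {"dx": 0, "dy": 0, "dz": 0, "rx": 0, "ry": 0, "rz": 0}
    - {"dx": 0, "dy": 0, "dz": 0, "rx": 0, "ry": 0, "rz": 0}
    - {"dx": 0, "dy": 0, "dz": 0.2, "rx": 0, "ry": 0, "rz": 0}
    - {"dx": 0, "dy": 0, "dz": 0.8, "rx": 0, "ry": 0, "rz": 0}
    - {"dx": 0, "dy": 0, "dz": 1, "rx": 0, "ry": 0, "rz": 0}
    - {"dx": 0, "dy": 0, "dz": 1, "rx": 0, "ry": 0, "rz": 0}
  claw: 0
  newtons: 20

```text
t: 14.0
tcp_pos: [0.516, 0.2973, 0.0884]
tool_rot: [0.991, 0.134, 0.001, -0.0]
force: [0.6, -0.8, 0.2]
finger_gap: 0.37
gripper_force: 20.8
```

Emit:
move_arm:
  targets:
    - {"dx": -0.16, "dy": -0.6, "dz": 0.6, "rx": 0, "ry": 0, "rz": 0.1}
    - {"dx": -0.16, "dy": -1, "dz": 0.8, "rx": 0, "ry": 0, "rz": 0.11}
    - {"dx": -0.16, "dy": -1, "dz": 0.8, "rx": 0, "ry": 0, "rz": 0.11}
    - {"dx": -0.16, "dy": -1, "dz": 0.8, "rx": 0, "ry": 0, "rz": 0.11}
    - {"dx": -0.16, "dy": -1, "dz": 0, "rx": 0, "ry": 0, "rz": 0.11}
    - {"dx": -0.16, "dy": -1, "dz": 0, "rx": 0, "ry": 0, "rz": 0.11}
    - {"dx": -0.16, "dy": -1, "dz": 0, "rx": 0, "ry": 0, "rz": 0.11}
    - {"dx": -0.16, "dy": -1, "dz": 0, "rx": 0, "ry": 0, "rz": 0.11}
    - {"dx": -0.16, "dy": -1, "dz": 0, "rx": 0, "ry": 0, "rz": 0.11}
    - {"dx": -0.16, "dy": -1, "dz": 0, "rx": 0, "ry": 0, "rz": 0.1}

```text
t: 15.25
tcp_pos: [0.4758, 0.0563, 0.1627]
tool_rot: [0.914, 0.406, 0.001, 0.001]
force: [-0.0, 0.6, -0.2]
finger_gap: 0.367
gripper_force: 20.8
```

Emit:
move_arm:
  targets:
    - {"dx": -0.16, "dy": -1, "dz": 0, "rx": 0, "ry": 0, "rz": 0}
    - {"dx": -0.16, "dy": -1, "dz": 0, "rx": 0, "ry": 0, "rz": 0}
    - {"dx": -0.16, "dy": -1, "dz": 0, "rx": 0, "ry": 0, "rz": 0}
    - {"dx": -0.16, "dy": -1, "dz": 0, "rx": 0, "ry": 0, "rz": 0}
    - {"dx": -0.16, "dy": -1, "dz": 0, "rx": 0, "ry": 0, "rz": 0}
    - {"dx": -0.16, "dy": -1, "dz": 0, "rx": 0, "ry": 0, "rz": 0}
    - {"dx": -0.16, "dy": -1, "dz": 0, "rx": 0, "ry": 0, "rz": 0}
    - {"dx": -0.16, "dy": -0.4, "dz": 0, "rx": 0, "ry": 0, "rz": 0}
    - {"dx": 0, "dy": 0, "dz": 0, "rx": 0, "ry": 0, "rz": 0}
    - {"dx": 0, "dy": 0, "dz": 0, "rx": 0, "ry": 0, "rz": 0}

```text
t: 16.5
tcp_pos: [0.4436, -0.1271, 0.1616]
tool_rot: [0.914, 0.406, 0.0, -0.0]
force: [0.4, 0.6, -1.8]
finger_gap: 0.364
gripper_force: 20.8
```

```bash
python3 - <<'E'
from h import *
m=cams.camera_model('wrist'); snap('wrist','w3.png',s=1.42); np.save('w3.npy',m,allow_pickle=True)
cv2.imwrite('pics/t3.png',cams.snapshot('top')[:,:,::-1])
print(sensors.sense()['tcp_pos'],sensors.sense()['finger_gap'])
E
```

```text
[ 0.44371075 -0.12704608  0.16140606] 0.36406085560405943
```

View pics/w3.png

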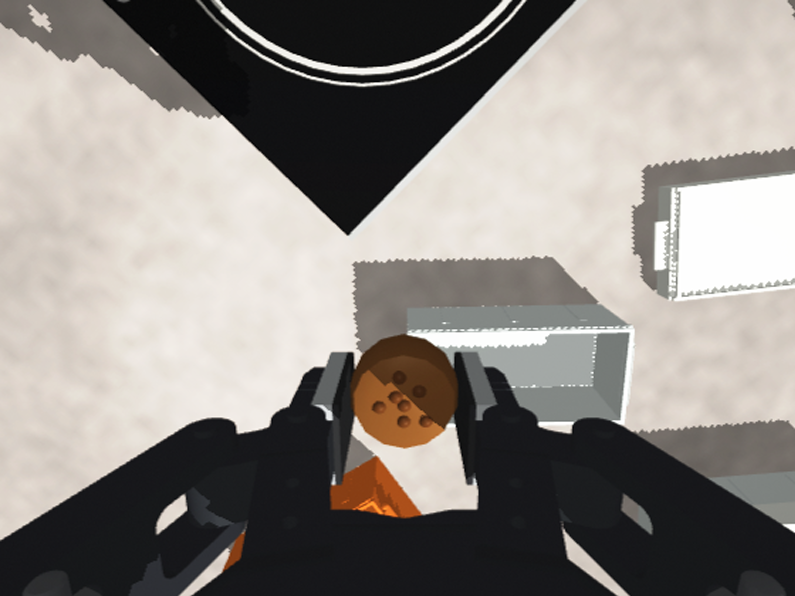

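The falafel is held and the tub lies ahead-right. Its far end corners are at (633,327) and (625,422).

```bash
python3 - <<'E'
from h import *
m=np.load('w3.npy',allow_pickle=True).item()
a=p2w(m,np.array((633,327))/1.42,.048);b=p2w(m,np.array((625,422))/1.42,.048);print(a,b,(a+b)/2,np.linalg.norm(a-b))
for A in np.radians([-40,-42]):print((a+b)[:2]/2-.063*np.array([np.cos(A),np.sin(A)]))
E
```

```text
[ 0.52360516 -0.22871185  0.048     ] [ 0.48602044 -0.27420072  0.048     ] [ 0.5048128  -0.25145628  0.048     ] 0.05900719498039673
[ 0.456552   -0.21096066]
[ 0.45799468 -0.20930105]
```

Emit:
move_arm:
  targets:
    - {"dx": -0.08, "dy": -0.9, "dz": 0, "rx": 0, "ry": 0, "rz": 0}
    - {"dx": -0.08, "dy": -1, "dz": 0, "rx": 0, "ry": 0, "rz": 0}
    - {"dx": -0.08, "dy": -0.9, "dz": 0, "rx": 0, "ry": 0, "rz": 0}
    - {"dx": 0, "dy": 0, "dz": -0.8, "rx": 0, "ry": 0, "rz": 0}
    - {"dx": 0, "dy": 0, "dz": -1, "rx": 0, "ry": 0, "rz": 0}
    - {"dx": 0, "dy": 0, "dz": -1, "rx": 0, "ry": 0, "rz": 0}
    - {"dx": 0, "dy": 0, "dz": -1, "rx": 0, "ry": 0, "rz": 0}
    - {"dx": 0, "dy": 0, "dz": -0.7, "rx": 0, "ry": 0, "rz": 0}
    - {"dx": 0, "dy": 0, "dz": -0.34, "rx": 0, "ry": 0, "rz": 0}
    - {"dx": 0, "dy": 0, "dz": 0, "rx": 0, "ry": 0, "rz": 0}

```text
t: 17.85
tcp_pos: [0.4377, -0.1974, 0.04]
tool_rot: [0.914, 0.406, -0.0, -0.0]
force: [-0.2, 0.1, -0.3]
finger_gap: 0.363
gripper_force: 20.8
```

Emit:
move_arm:
  targets:
    - {"dx": 0, "dy": 0, "dz": 0, "rx": 0, "ry": 0, "rz": 0}
    - {"dx": 0, "dy": 0, "dz": 0, "rx": 0, "ry": 0, "rz": 0}
    - {"dx": 0, "dy": 0, "dz": 0, "rx": 0, "ry": 0, "rz": 0}
    - {"dx": 0, "dy": 0, "dz": 0, "rx": 0, "ry": 0, "rz": 0}
    - {"dx": 0, "dy": 0, "dz": 0.4, "rx": 0, "ry": 0, "rz": 0}
    - {"dx": 0, "dy": 0, "dz": 0.8, "rx": 0, "ry": 0, "rz": 0}
    - {"dx": 0, "dy": 0, "dz": 1, "rx": 0, "ry": 0, "rz": 0}
    - {"dx": 0, "dy": 0, "dz": 1, "rx": 0, "ry": 0, "rz": 0}
    - {"dx": 0, "dy": 0, "dz": 1, "rx": 0, "ry": 0, "rz": 0}
    - {"dx": 0, "dy": 0, "dz": 0.8, "rx": 0, "ry": 0, "rz": 0}
  claw: 50

```text
t: 19.1
tcp_pos: [0.4378, -0.1979, 0.167]
tool_rot: [0.914, 0.406, 0.0, 0.001]
force: [0.2, -0.1, 0.1]
finger_gap: 0.503
gripper_force: 0.0
```

Emit:
move_arm:
  targets:
    - {"dx": 0.21, "dy": 0.9, "dz": 0, "rx": 0, "ry": 0, "rz": 0}
    - {"dx": 0.21, "dy": 0.9, "dz": 0, "rx": 0, "ry": 0, "rz": 0}
    - {"dx": 0.21, "dy": 0.9, "dz": 0, "rx": 0, "ry": 0, "rz": 0}
    - {"dx": 0.21, "dy": 0.9, "dz": 0, "rx": 0, "ry": 0, "rz": 0}
    - {"dx": 0.21, "dy": 0.9, "dz": 0, "rx": 0, "ry": 0, "rz": 0}
    - {"dx": 0.21, "dy": 0.9, "dz": 0, "rx": 0, "ry": 0, "rz": 0}
    - {"dx": 0.21, "dy": 0.9, "dz": 0, "rx": 0, "ry": 0, "rz": 0}
    - {"dx": 0.21, "dy": 0.9, "dz": 0, "rx": 0, "ry": 0, "rz": 0}
    - {"dx": 0.21, "dy": 0.9, "dz": 0, "rx": 0, "ry": 0, "rz": 0}
    - {"dx": 0.21, "dy": 0.9, "dz": 0, "rx": 0, "ry": 0, "rz": 0}
  claw: 65

```text
t: 20.35
tcp_pos: [0.4902, 0.0279, 0.166]
tool_rot: [0.914, 0.406, 0.0, 0.0]
force: [0.6, 0.2, -0.2]
finger_gap: 0.647
gripper_force: 0.0
```

Emit:
move_arm:
  targets:
    - {"dx": 0.21, "dy": 1, "dz": 0, "rx": 0, "ry": 0, "rz": 0}
    - {"dx": 0.21, "dy": 1, "dz": 0, "rx": 0, "ry": 0, "rz": 0}
    - {"dx": 0.21, "dy": 1, "dz": 0, "rx": 0, "ry": 0, "rz": 0}
    - {"dx": 0.21, "dy": 1, "dz": 0, "rx": 0, "ry": 0, "rz": 0}
    - {"dx": 0.21, "dy": 1, "dz": 0, "rx": 0, "ry": 0, "rz": 0}
    - {"dx": 0.21, "dy": 1, "dz": 0, "rx": 0, "ry": 0, "rz": 0}
    - {"dx": 0.21, "dy": 1, "dz": 0, "rx": 0, "ry": 0, "rz": 0}
    - {"dx": 0.21, "dy": 1, "dz": 0, "rx": 0, "ry": 0, "rz": 0}
    - {"dx": 0.42, "dy": 1, "dz": 0, "rx": 0, "ry": 0, "rz": 0}
    - {"dx": 0, "dy": 0, "dz": 0, "rx": 0, "ry": 0, "rz": 0}

```text
t: 21.6
tcp_pos: [0.5431, 0.2535, 0.1659]
tool_rot: [0.914, 0.407, 0.001, 0.0]
force: [-0.7, -0.6, -0.4]
finger_gap: 0.652
gripper_force: 0.0
```

```bash
cat >> h.py <<'E'
def brown(im):
    h=cv2.cvtColor(im,cv2.COLOR_RGB2HSV); k=cv2.inRange(h,(5,120,60),(16,255,255))
    n,l,s,c=cv2.connectedComponentsWithStats(k)
    return [(c[i].round(1).tolist(),int(s[i,4])) for i in range(1,n) if s[i,4]>30]
E
python3 - <<'E'
from h import *
m=cams.camera_model('wrist'); im=cams.snapshot('wrist'); cv2.imwrite('pics/w4.png',im[:,:,::-1])
print(sensors.sense()['tcp_pos'], w2p(m,(.603,.318,.03)))
for c,a in brown(im): print(c,a,p2w(m,c,.028))
t=cams.snapshot('top');cv2.imwrite('pics/t4.png',t[:,:,::-1])
for c,a in brown(t): print('top',c,a,p2w('top',c,.03),p2w('top',c,.022))
E
```

```text
[0.54237863 0.2523722  0.16562248] [285.39976843  85.42791479]
[286.9, 83.7] 1285 [0.60480351 0.31826239 0.028     ]
top [330.9, 129.5] 147 [ 0.80049671 -0.1069773   0.03      ] [ 0.80308549 -0.10794086  0.022     ]
top [550.6, 277.8] 1338 [ 0.36218738 -0.71967022  0.03      ] [ 0.36234884 -0.72402683  0.022     ]
top [365.1, 253.6] 78 [ 0.43484646 -0.19601321  0.03      ] [ 0.4354103  -0.19746985  0.022     ]
top [381.1, 313.0] 1154 [ 0.26807233 -0.23558828  0.03      ] [ 0.26771259 -0.23726409  0.022     ]
```

Falafel 1 is in the tub. Falafel 2 is at (0.604, 0.318).

Emit:
move_arm:
  targets:
    - {"dx": 0.82, "dy": 0.87, "dz": 0, "rx": 0, "ry": 0, "rz": 0}
    - {"dx": 0.82, "dy": 0.87, "dz": 0, "rx": 0, "ry": 0, "rz": 0}
    - {"dx": 0.8, "dy": 0.86, "dz": -0.6, "rx": 0, "ry": 0, "rz": 0}
    - {"dx": 0, "dy": 0, "dz": -1, "rx": 0, "ry": 0, "rz": 0}
    - {"dx": 0, "dy": 0, "dz": -1, "rx": 0, "ry": 0, "rz": 0}
    - {"dx": 0, "dy": 0, "dz": -1, "rx": 0, "ry": 0, "rz": 0}
    - {"dx": 0, "dy": 0, "dz": -1, "rx": 0, "ry": 0, "rz": 0}
    - {"dx": 0, "dy": 0, "dz": -0.8, "rx": 0, "ry": 0, "rz": 0}
    - {"dx": 0, "dy": 0, "dz": -0.5, "rx": 0, "ry": 0, "rz": 0}
    - {"dx": 0, "dy": 0, "dz": -0.3, "rx": 0, "ry": 0, "rz": 0}

```text
t: 22.95
tcp_pos: [0.6037, 0.3168, 0.0098]
tool_rot: [0.914, 0.405, -0.0, -0.0]
force: [0.1, 0.5, 0.6]
finger_gap: 0.649
gripper_force: 0.0
```

Emit:
move_arm:
  targets:
    - {"dx": 0, "dy": 0, "dz": 0, "rx": 0, "ry": 0, "rz": 0}
    - {"dx": 0, "dy": 0, "dz": 0, "rx": 0, "ry": 0, "rz": 0}
    - {"dx": 0, "dy": 0, "dz": 0, "rx": 0, "ry": 0, "rz": 0}
    - {"dx": 0, "dy": 0, "dz": 0, "rx": 0, "ry": 0, "rz": 0}
    - {"dx": 0, "dy": 0, "dz": 0, "rx": 0, "ry": 0, "rz": 0}
    - {"dx": 0, "dy": 0, "dz": 0.2, "rx": 0, "ry": 0, "rz": 0}
    - {"dx": 0, "dy": 0, "dz": 0.8, "rx": 0, "ry": 0, "rz": 0}
    - {"dx": 0, "dy": 0, "dz": 1, "rx": 0, "ry": 0, "rz": 0}
    - {"dx": 0, "dy": 0, "dz": 1, "rx": 0, "ry": 0, "rz": 0}
    - {"dx": 0, "dy": 0, "dz": 1, "rx": 0, "ry": 0, "rz": 0}
  claw: 0

```text
t: 24.2
tcp_pos: [0.6041, 0.3172, 0.1127]
tool_rot: [0.914, 0.406, 0.001, 0.0]
force: [-0.2, 1.1, 0.2]
finger_gap: 0.363
gripper_force: 20.2
```

Emit:
move_arm:
  targets:
    - {"dx": -0.25, "dy": -0.7, "dz": 1, "rx": 0, "ry": 0, "rz": 0}
    - {"dx": -0.25, "dy": -1, "dz": 1, "rx": 0, "ry": 0, "rz": 0}
    - {"dx": -0.25, "dy": -1, "dz": 0, "rx": 0, "ry": 0, "rz": 0}
    - {"dx": -0.25, "dy": -1, "dz": 0, "rx": 0, "ry": 0, "rz": 0}
    - {"dx": -0.25, "dy": -1, "dz": 0, "rx": 0, "ry": 0, "rz": 0}
    - {"dx": -0.25, "dy": -1, "dz": 0, "rx": 0, "ry": 0, "rz": 0}
    - {"dx": -0.25, "dy": -1, "dz": 0, "rx": 0, "ry": 0, "rz": 0}
    - {"dx": -0.25, "dy": -1, "dz": 0, "rx": 0, "ry": 0, "rz": 0}
    - {"dx": -0.25, "dy": -1, "dz": 0, "rx": 0, "ry": 0, "rz": 0}
    - {"dx": -0.25, "dy": -1, "dz": 0, "rx": 0, "ry": 0, "rz": 0}

```text
t: 25.45
tcp_pos: [0.5414, 0.0738, 0.1618]
tool_rot: [0.914, 0.406, 0.001, 0.001]
force: [0.4, -0.0, 0.2]
finger_gap: 0.365
gripper_force: 20.2
```

Emit:
move_arm:
  targets:
    - {"dx": -0.28, "dy": -1, "dz": 0, "rx": 0, "ry": 0, "rz": 0}
    - {"dx": -0.28, "dy": -1, "dz": 0, "rx": 0, "ry": 0, "rz": 0}
    - {"dx": -0.28, "dy": -1, "dz": 0, "rx": 0, "ry": 0, "rz": 0}
    - {"dx": -0.28, "dy": -1, "dz": 0, "rx": 0, "ry": 0, "rz": 0}
    - {"dx": -0.28, "dy": -1, "dz": 0, "rx": 0, "ry": 0, "rz": 0}
    - {"dx": -0.28, "dy": -1, "dz": 0, "rx": 0, "ry": 0, "rz": 0}
    - {"dx": -0.28, "dy": -1, "dz": 0, "rx": 0, "ry": 0, "rz": 0}
    - {"dx": -0.28, "dy": -1, "dz": 0, "rx": 0, "ry": 0, "rz": 0}
    - {"dx": -0.28, "dy": -1, "dz": 0, "rx": 0, "ry": 0, "rz": 0}
    - {"dx": -0.26, "dy": -1, "dz": 0, "rx": 0, "ry": 0, "rz": 0}

```text
t: 26.7
tcp_pos: [0.4718, -0.1765, 0.1618]
tool_rot: [0.914, 0.406, 0.001, 0.001]
force: [-0.6, 0.5, -0.3]
finger_gap: 0.365
gripper_force: 20.2
```

```bash
python3 - <<'E'
from h import *
s=sensors.sense();print(s['tcp_pos'],s['finger_gap'])
print('delta/25mm',(np.array([.472,-.2255,.04])-s['tcp_pos'])/.025)
t=cams.snapshot('top');cv2.imwrite('pics/t5.png',t[:,:,::-1])
a=cv2.imread('pics/raw_top1.png')[:,:,::-1]
cv2.imwrite('pics/t5v.png',cv2.resize(np.hstack([t[130:290,100:480]]),None,fx=2.1,fy=2.1,interpolation=cv2.INTER_CUBIC)[:,:,::-1])
E
```

```text
[ 0.47183892 -0.17645171  0.16175373] 0.36507248124546027
delta/25mm [ 0.00644307 -1.96193166 -4.87014927]
```

View pics/t5v.png

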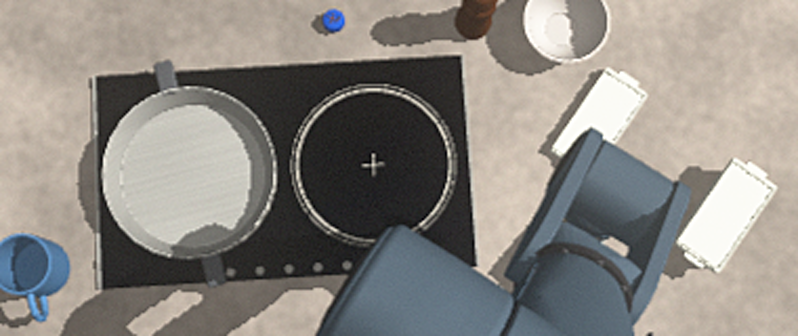

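The pan is empty and sits at (189,172) over the zone. Lowering the second falafel now.

Emit:
move_arm:
  targets:
    - {"dx": 0, "dy": -0.98, "dz": 0, "rx": 0, "ry": 0, "rz": 0}
    - {"dx": 0, "dy": -0.98, "dz": 0, "rx": 0, "ry": 0, "rz": 0}
    - {"dx": 0, "dy": 0, "dz": -0.8, "rx": 0, "ry": 0, "rz": 0}
    - {"dx": 0, "dy": 0, "dz": -1, "rx": 0, "ry": 0, "rz": 0}
    - {"dx": 0, "dy": 0, "dz": -1, "rx": 0, "ry": 0, "rz": 0}
    - {"dx": 0, "dy": 0, "dz": -1, "rx": 0, "ry": 0, "rz": 0}
    - {"dx": 0, "dy": 0, "dz": -0.7, "rx": 0, "ry": 0, "rz": 0}
    - {"dx": 0, "dy": 0, "dz": -0.36, "rx": 0, "ry": 0, "rz": 0}
    - {"dx": 0, "dy": 0, "dz": 0, "rx": 0, "ry": 0, "rz": 0}
    - {"dx": 0, "dy": 0, "dz": 0, "rx": 0, "ry": 0, "rz": 0}

```text
t: 28.0
tcp_pos: [0.4723, -0.2247, 0.0397]
tool_rot: [0.914, 0.406, 0.0, 0.001]
force: [0.2, -0.3, 0.7]
finger_gap: 0.363
gripper_force: 20.2
```

Emit:
move_arm:
  targets:
    - {"dx": 0, "dy": 0, "dz": 0, "rx": 0, "ry": 0, "rz": 0}
    - {"dx": 0, "dy": 0, "dz": 0, "rx": 0, "ry": 0, "rz": 0}
    - {"dx": 0, "dy": 0, "dz": 0, "rx": 0, "ry": 0, "rz": 0}
    - {"dx": 0, "dy": 0, "dz": 0, "rx": 0, "ry": 0, "rz": 0}
    - {"dx": 0, "dy": 0, "dz": 0.4, "rx": 0, "ry": 0, "rz": 0}
    - {"dx": 0, "dy": 0, "dz": 0.8, "rx": 0, "ry": 0, "rz": 0}
    - {"dx": 0, "dy": 0, "dz": 1, "rx": 0, "ry": 0, "rz": 0}
    - {"dx": 0, "dy": 0, "dz": 1, "rx": 0, "ry": 0, "rz": 0}
    - {"dx": 0, "dy": 0, "dz": 1, "rx": 0, "ry": 0, "rz": 0}
    - {"dx": 0, "dy": 0, "dz": 0.8, "rx": 0, "ry": 0, "rz": 0}
  claw: 50

```text
t: 29.25
tcp_pos: [0.4719, -0.2244, 0.1655]
tool_rot: [0.914, 0.406, 0.0, 0.001]
force: [0.1, -0.0, -0.4]
finger_gap: 0.498
gripper_force: 0.0
```

```bash
python3 - <<'E'
from h import *
g=lambda u,v,z:p2w('top',((u+.5)/2.1-.5+100,(v+.5)/2.1-.5+130),z)[:2]
print('pan',g(102,172,.048),g(276,172,.048),g(189,86,.048),g(189,258,.048))
print('lid',g(600,120,.0185))
m=cams.camera_model('wrist');im=cams.snapshot('wrist')
for c,a in brown(im): print(c,a,p2w(m,c,.012))
E
```

```text
pan [0.55727837 0.41823999] [0.5555619  0.18364095] [0.67516548 0.30270755] [0.4402338 0.2993216]
lid [ 0.62999626 -0.26374587]
[286.2, 191.5] 879 [ 0.47383129 -0.22553272  0.012     ]
[235.5, 193.4] 861 [ 0.43946244 -0.19670583  0.012     ]
[163.1, 290.4] 895 [ 0.32145321 -0.21840598  0.012     ]
[101.1, 365.4] 217 [ 0.21130891 -0.23368477  0.012     ]
[157.3, 369.8] 34 [ 0.2498627  -0.27593978  0.012     ]
```

Pan centre is (0.558, 0.301), and both falafel are in the tub at their intended places. Next is the lid: turn the tool and take a close look.

Emit:
move_arm:
  targets:
    - {"dx": 0.62, "dy": -0.16, "dz": 0, "rx": 0, "ry": 0, "rz": -0.275}
    - {"dx": 0.62, "dy": -0.16, "dz": 0, "rx": 0, "ry": 0, "rz": -0.275}
    - {"dx": 0.62, "dy": -0.16, "dz": 0, "rx": 0, "ry": 0, "rz": -0.275}
    - {"dx": 0.62, "dy": -0.16, "dz": 0, "rx": 0, "ry": 0, "rz": -0.275}
    - {"dx": 0.62, "dy": -0.16, "dz": 0, "rx": 0, "ry": 0, "rz": -0.275}
    - {"dx": 0.62, "dy": -0.16, "dz": 0, "rx": 0, "ry": 0, "rz": -0.275}
    - {"dx": 0.62, "dy": -0.16, "dz": 0, "rx": 0, "ry": 0, "rz": -0.275}
    - {"dx": 0.62, "dy": -0.16, "dz": 0, "rx": 0, "ry": 0, "rz": -0.275}
    - {"dx": 0.62, "dy": -0.16, "dz": 0, "rx": 0, "ry": 0, "rz": -0.275}
    - {"dx": 0.62, "dy": -0.16, "dz": 0, "rx": 0, "ry": 0, "rz": -0.275}
  claw: 100

```text
t: 30.55
tcp_pos: [0.6269, -0.2642, 0.1635]
tool_rot: [0.954, -0.3, -0.0, -0.0]
force: [-1.2, -0.5, 0.2]
finger_gap: 1.003
gripper_force: 0.0
```

Emit:
move_arm:
  targets:
    - {"dx": 0, "dy": 0, "dz": 0, "rx": 0, "ry": 0, "rz": 0}
    - {"dx": 0, "dy": 0, "dz": 0, "rx": 0, "ry": 0, "rz": 0}
    - {"dx": 0, "dy": 0, "dz": 0, "rx": 0, "ry": 0, "rz": 0}
    - {"dx": 0, "dy": 0, "dz": 0, "rx": 0, "ry": 0, "rz": 0}
    - {"dx": 0, "dy": 0, "dz": 0, "rx": 0, "ry": 0, "rz": 0}
    - {"dx": 0, "dy": 0, "dz": 0, "rx": 0, "ry": 0, "rz": 0}
    - {"dx": 0, "dy": 0, "dz": 0, "rx": 0, "ry": 0, "rz": 0}
    - {"dx": 0, "dy": 0, "dz": 0, "rx": 0, "ry": 0, "rz": 0}
    - {"dx": 0, "dy": 0, "dz": 0, "rx": 0, "ry": 0, "rz": 0}
    - {"dx": 0, "dy": 0, "dz": 0, "rx": 0, "ry": 0, "rz": 0}

```text
t: 31.8
tcp_pos: [0.6267, -0.2644, 0.1638]
tool_rot: [0.955, -0.298, -0.0, 0.0]
force: [-0.3, -0.4, 0.0]
finger_gap: 1.0
gripper_force: 0.0
```

```bash
python3 - <<'E'
from h import *
m=cams.camera_model('wrist'); snap('wrist','w5.png',s=1.42); np.save('w5.npy',m,allow_pickle=True)
cv2.imwrite('pics/t6.png',cams.snapshot('top')[:,:,::-1])
s=sensors.sense();print(s['tcp_pos'],s['finger_gap'],s['tool_rot'],w2p(m,(.628,-.264,.0185))*1.42)
E
```

```text
[ 0.62671895 -0.26433981  0.1638115 ] 1.0007181015176305 [ 9.54649311e-01 -2.97732587e-01 -1.45956700e-05  6.27294893e-06] [403.57409435 273.2532871 ]
```

View pics/w5.png

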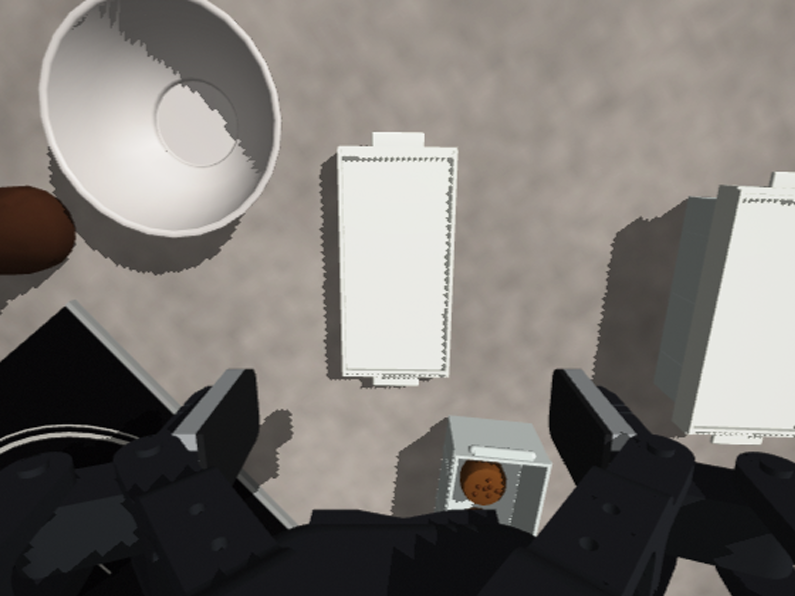

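The lid is centred with corners at (338,147), (458,148), (449,377) and (343,377). The tub is below it at (500,490), with a falafel inside.

```bash
cat >> h.py <<'E'
def box(m,P,z,s=1.42):
    Q=np.array([p2w(m,np.array(p)/s,z)[:2] for p in P]); ax=(Q[0]+Q[1]-Q[2]-Q[3])/2; w=(Q[0]+Q[3]-Q[1]-Q[2])/2
    d=lambda v:np.degrees(np.arctan2(v[1],v[0])).round(1)
    print(Q.mean(0).round(4),'yaw',d(ax),d(w),np.linalg.norm(ax).round(4),np.linalg.norm(w).round(4))
E
python3 - <<'E'
from h import *
m=np.load('w5.npy',allow_pickle=True).item()
box(m,[(338,147),(458,148),(449,377),(343,377)],.0185)
E
```

```text
[ 0.6322 -0.262 ] yaw -35.4 55.1 0.1413 0.068
```

Emit:
move_arm:
  targets:
    - {"dx": 0.17, "dy": 0.06, "dz": -0.6, "rx": 0, "ry": 0, "rz": 0}
    - {"dx": 0, "dy": 0, "dz": -1, "rx": 0, "ry": 0, "rz": 0}
    - {"dx": 0, "dy": 0, "dz": -1, "rx": 0, "ry": 0, "rz": 0}
    - {"dx": 0, "dy": 0, "dz": -1, "rx": 0, "ry": 0, "rz": 0}
    - {"dx": 0, "dy": 0, "dz": -1, "rx": 0, "ry": 0, "rz": 0}
    - {"dx": 0, "dy": 0, "dz": -0.8, "rx": 0, "ry": 0, "rz": 0}
    - {"dx": 0, "dy": 0, "dz": -0.5, "rx": 0, "ry": 0, "rz": 0}
    - {"dx": 0, "dy": 0, "dz": -0.4, "rx": 0, "ry": 0, "rz": 0}
    - {"dx": 0, "dy": 0, "dz": -0.2, "rx": 0, "ry": 0, "rz": 0}
    - {"dx": 0, "dy": 0, "dz": 0, "rx": 0, "ry": 0, "rz": 0}

```text
t: 33.15
tcp_pos: [0.6311, -0.263, 0.0014]
tool_rot: [0.955, -0.298, 0.0, 0.0]
force: [0.8, 0.8, -0.1]
finger_gap: 0.999
gripper_force: 0.0
```

Emit:
move_arm:
  targets:
    - {"dx": 0, "dy": 0, "dz": 0, "rx": 0, "ry": 0, "rz": 0}
    - {"dx": 0, "dy": 0, "dz": 0, "rx": 0, "ry": 0, "rz": 0}
    - {"dx": 0, "dy": 0, "dz": 0, "rx": 0, "ry": 0, "rz": 0}
    - {"dx": 0, "dy": 0, "dz": 0, "rx": 0, "ry": 0, "rz": 0}
    - {"dx": 0, "dy": 0, "dz": 0, "rx": 0, "ry": 0, "rz": 0}
    - {"dx": 0, "dy": 0, "dz": 0, "rx": 0, "ry": 0, "rz": 0}
    - {"dx": 0, "dy": 0, "dz": 0, "rx": 0, "ry": 0, "rz": 0}
    - {"dx": 0, "dy": 0, "dz": 0, "rx": 0, "ry": 0, "rz": 0}
    - {"dx": 0, "dy": 0, "dz": 0, "rx": 0, "ry": 0, "rz": 0}
    - {"dx": 0, "dy": 0, "dz": 0, "rx": 0, "ry": 0, "rz": 0}
  claw: 0
  newtons: 25

```text
t: 34.4
tcp_pos: [0.6316, -0.2633, 0.0022]
tool_rot: [0.955, -0.298, 0.001, 0.0]
force: [0.4, -0.1, 5.3]
finger_gap: 0.786
gripper_force: 29.5
```

Lid gripped. I'll lift it and stand beside the tub so the lid in hand doesn't hide it, then measure the tub.

Emit:
move_arm:
  targets:
    - {"dx": 0, "dy": 0, "dz": 0.4, "rx": 0, "ry": 0, "rz": 0}
    - {"dx": 0, "dy": 0, "dz": 1, "rx": 0, "ry": 0, "rz": 0}
    - {"dx": 0, "dy": 0, "dz": 1, "rx": 0, "ry": 0, "rz": 0}
    - {"dx": -0.6, "dy": 0.65, "dz": 1, "rx": 0, "ry": 0, "rz": 0}
    - {"dx": -0.7, "dy": 0.8, "dz": 1, "rx": 0, "ry": 0, "rz": 0}
    - {"dx": -0.8, "dy": 0.89, "dz": 1, "rx": 0, "ry": 0, "rz": -0.06}
    - {"dx": -0.8, "dy": 0.89, "dz": 0.6, "rx": 0, "ry": 0, "rz": -0.06}
    - {"dx": -0.8, "dy": 0.89, "dz": 0, "rx": 0, "ry": 0, "rz": -0.06}
    - {"dx": -0.6, "dy": 0.65, "dz": 0, "rx": 0, "ry": 0, "rz": 0}
    - {"dx": -0.5, "dy": 0.55, "dz": 0, "rx": 0, "ry": 0, "rz": 0}

```text
t: 35.65
tcp_pos: [0.5099, -0.1289, 0.1515]
tool_rot: [0.94, -0.342, -0.0, -0.0]
force: [-0.1, 0.1, -0.9]
finger_gap: 0.785
gripper_force: 28.9
```

Emit:
move_arm:
  targets:
    - {"dx": 0, "dy": 0, "dz": 0, "rx": 0, "ry": 0, "rz": 0}
    - {"dx": 0, "dy": 0, "dz": 0, "rx": 0, "ry": 0, "rz": 0}
    - {"dx": 0, "dy": 0, "dz": 0, "rx": 0, "ry": 0, "rz": 0}
    - {"dx": 0, "dy": 0, "dz": 0, "rx": 0, "ry": 0, "rz": 0}
    - {"dx": 0, "dy": 0, "dz": 0, "rx": 0, "ry": 0, "rz": 0}
    - {"dx": 0, "dy": 0, "dz": 0, "rx": 0, "ry": 0, "rz": 0}
    - {"dx": 0, "dy": 0, "dz": 0, "rx": 0, "ry": 0, "rz": 0}
    - {"dx": 0, "dy": 0, "dz": 0, "rx": 0, "ry": 0, "rz": 0}
    - {"dx": 0, "dy": 0, "dz": 0, "rx": 0, "ry": 0, "rz": 0}
    - {"dx": 0, "dy": 0, "dz": 0, "rx": 0, "ry": 0, "rz": 0}

```text
t: 36.9
tcp_pos: [0.511, -0.1298, 0.1513]
tool_rot: [0.94, -0.342, 0.0, -0.0]
force: [0.3, -0.7, -0.1]
finger_gap: 0.788
gripper_force: 28.9
```

```bash
python3 - <<'E'
from h import *
m=cams.camera_model('wrist'); snap('wrist','w6.png',s=1.42); np.save('w6.npy',m,allow_pickle=True)
cv2.imwrite('pics/t7.png',cams.snapshot('top')[:,:,::-1])
s=sensors.sense();print(s['tcp_pos'],s['finger_gap'],s['tool_rot'])
E
```

```text
[ 0.51098979 -0.12984641  0.15132409] 0.7866797915707178 [ 9.39555799e-01 -3.42395824e-01  2.02635775e-05  5.00315963e-06]
```

View pics/w6.png

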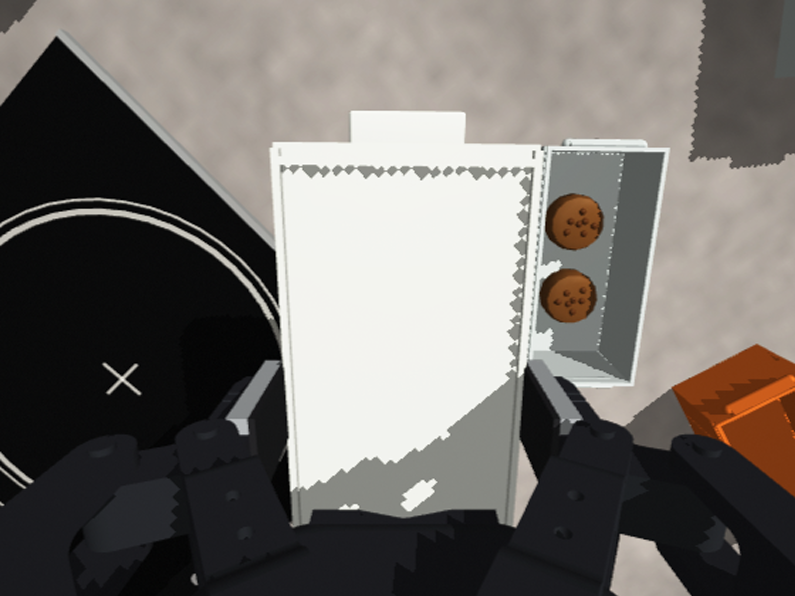

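```bash
python3 - <<'E'
from h import *
m=np.load('w6.npy',allow_pickle=True).item()
P=lambda u,v,z:p2w(m,np.array((u,v))/1.42,z)[:2]
a,b,c=P(669,149,.048),P(633,385,.048),P(545,148,.048)
ax=a-b;L=np.linalg.norm(ax);ax/=L;n=np.array([-ax[1],ax[0]])
print(a,b,c,'L',L,'W',np.linalg.norm(a-c),'yaw',np.degrees(np.arctan2(ax[1],ax[0])),'tool',np.degrees(2*np.arctan2(-.34239,.93956)))
ctr=(a+b)/2+n*.0295;print('tub',ctr)
# held lid: top ridge z = TCP z + (.0185-.0022)
z=.1513+.0163
l,r=P(271,146,z),P(543,147,z); l2,r2=P(300,520,z),P(510,520,z)
print('lid far corners',l,r,np.linalg.norm(l-r),np.degrees(np.arctan2(*(l-r)[::-1])))
t=np.array([.511,-.1298]);th=2*np.arctan2(-.34239,.93956);X=np.array([np.cos(th),np.sin(th)]);Y=np.array([-X[1],X[0]])
mid=(l+r)/2-t;print('far edge mid rel tcp: along',mid@X,'across',mid@Y)
print('delta tub-tcp along',(ctr-t)@X,'across',(ctr-t)@Y)
E
```

```text
[ 0.48421891 -0.2735937 ] [ 0.38991522 -0.19188244] [ 0.52317925 -0.2279996 ] L 0.12477947176669925 W 0.05997274171931832 yaw -40.90792978741332 tool -40.04502414775771
tub [ 0.45638501 -0.21044307]
lid far corners [ 0.58680681 -0.14926043] [ 0.54321142 -0.20071529] 0.06744004833743189 49.72689079284584
far edge mid rel tcp: along 0.07041947694489427 across 0.00015581666655046142
delta tub-tcp along 0.010074981643631428 across -0.09687412560546509
```

Emit:
move_arm:
  targets:
    - {"dx": -0.54, "dy": -0.81, "dz": 0, "rx": 0, "ry": 0, "rz": -0.017}
    - {"dx": -0.54, "dy": -0.81, "dz": 0, "rx": 0, "ry": 0, "rz": 0}
    - {"dx": -0.54, "dy": -0.81, "dz": 0, "rx": 0, "ry": 0, "rz": 0}
    - {"dx": -0.54, "dy": -0.82, "dz": 0, "rx": 0, "ry": 0, "rz": 0}
    - {"dx": 0, "dy": 0, "dz": -0.8, "rx": 0, "ry": 0, "rz": 0}
    - {"dx": 0, "dy": 0, "dz": -1, "rx": 0, "ry": 0, "rz": 0}
    - {"dx": 0, "dy": 0, "dz": -1, "rx": 0, "ry": 0, "rz": 0}
    - {"dx": 0, "dy": 0, "dz": -0.6, "rx": 0, "ry": 0, "rz": 0}
    - {"dx": 0, "dy": 0, "dz": -0.4, "rx": 0, "ry": 0, "rz": 0}
    - {"dx": 0, "dy": 0, "dz": 0, "rx": 0, "ry": 0, "rz": 0}

```text
t: 38.25
tcp_pos: [0.4569, -0.211, 0.0559]
tool_rot: [0.938, -0.347, -0.0, -0.0]
force: [0.4, 0.4, -0.7]
finger_gap: 0.789
gripper_force: 28.9
```

Emit:
move_arm:
  targets:
    - {"dx": 0, "dy": 0, "dz": 0, "rx": 0, "ry": 0, "rz": 0}
    - {"dx": 0, "dy": 0, "dz": -0.05, "rx": 0, "ry": 0, "rz": 0}
    - {"dx": 0, "dy": 0, "dz": -0.05, "rx": 0, "ry": 0, "rz": 0}
    - {"dx": 0, "dy": 0, "dz": -0.05, "rx": 0, "ry": 0, "rz": 0}
    - {"dx": 0, "dy": 0, "dz": -0.05, "rx": 0, "ry": 0, "rz": 0}
    - {"dx": 0, "dy": 0, "dz": -0.05, "rx": 0, "ry": 0, "rz": 0}
    - {"dx": 0, "dy": 0, "dz": -0.05, "rx": 0, "ry": 0, "rz": 0}
    - {"dx": 0, "dy": 0, "dz": -0.04, "rx": 0, "ry": 0, "rz": 0}
    - {"dx": 0, "dy": 0, "dz": 0, "rx": 0, "ry": 0, "rz": 0}
    - {"dx": 0, "dy": 0, "dz": 0, "rx": 0, "ry": 0, "rz": 0}

```text
t: 39.5
tcp_pos: [0.457, -0.2111, 0.0478]
tool_rot: [0.938, -0.347, 0.0, 0.0]
force: [0.2, -0.5, -0.6]
finger_gap: 0.788
gripper_force: 28.9
```

No contact force at 2.4 mm past the rim, so the skirt is over it. I'll set the lid down and release.

Emit:
move_arm:
  targets:
    - {"dx": 0, "dy": 0, "dz": -0.04, "rx": 0, "ry": 0, "rz": 0}
    - {"dx": 0, "dy": 0, "dz": -0.03, "rx": 0, "ry": 0, "rz": 0}
    - {"dx": 0, "dy": 0, "dz": 0, "rx": 0, "ry": 0, "rz": 0}
    - {"dx": 0, "dy": 0, "dz": 0, "rx": 0, "ry": 0, "rz": 0}
    - {"dx": 0, "dy": 0, "dz": 0, "rx": 0, "ry": 0, "rz": 0}
    - {"dx": 0, "dy": 0, "dz": 0, "rx": 0, "ry": 0, "rz": 0}
    - {"dx": 0, "dy": 0, "dz": 0, "rx": 0, "ry": 0, "rz": 0}
    - {"dx": 0, "dy": 0, "dz": 0, "rx": 0, "ry": 0, "rz": 0}
    - {"dx": 0, "dy": 0, "dz": 0, "rx": 0, "ry": 0, "rz": 0}
    - {"dx": 0, "dy": 0, "dz": 0, "rx": 0, "ry": 0, "rz": 0}

```text
t: 40.75
tcp_pos: [0.4569, -0.2111, 0.046]
tool_rot: [0.938, -0.347, -0.0, -0.0]
force: [-1.1, 0.8, 0.1]
finger_gap: 0.787
gripper_force: 28.9
```

Emit:
move_arm:
  targets:
    - {"dx": 0, "dy": 0, "dz": 0, "rx": 0, "ry": 0, "rz": 0}
    - {"dx": 0, "dy": 0, "dz": 0, "rx": 0, "ry": 0, "rz": 0}
    - {"dx": 0, "dy": 0, "dz": 0, "rx": 0, "ry": 0, "rz": 0}
    - {"dx": 0, "dy": 0, "dz": 0, "rx": 0, "ry": 0, "rz": 0}
    - {"dx": 0, "dy": 0, "dz": 0, "rx": 0, "ry": 0, "rz": 0}
    - {"dx": 0, "dy": 0, "dz": 0.4, "rx": 0, "ry": 0, "rz": 0}
    - {"dx": 0, "dy": 0, "dz": 0.8, "rx": 0, "ry": 0, "rz": 0}
    - {"dx": 0, "dy": 0, "dz": 0.9, "rx": 0, "ry": 0, "rz": 0}
    - {"dx": 0, "dy": 0, "dz": 0, "rx": 0, "ry": 0, "rz": 0}
    - {"dx": 0, "dy": 0, "dz": 0, "rx": 0, "ry": 0, "rz": 0}
  claw: 100

```text
t: 42.0
tcp_pos: [0.4568, -0.211, 0.0985]
tool_rot: [0.938, -0.347, -0.0, -0.0]
force: [-0.1, 0.0, 0.0]
finger_gap: 1.0
gripper_force: 0.0
```

Emit:
move_arm:
  targets:
    - {"dx": 0, "dy": 0, "dz": 0, "rx": 0, "ry": 0, "rz": 0}
    - {"dx": 0, "dy": 0, "dz": 0, "rx": 0, "ry": 0, "rz": 0}
    - {"dx": 0, "dy": 0, "dz": 0, "rx": 0, "ry": 0, "rz": 0}
    - {"dx": 0, "dy": 0, "dz": 0, "rx": 0, "ry": 0, "rz": 0}
    - {"dx": 0, "dy": 0, "dz": 0, "rx": 0, "ry": 0, "rz": 0}
    - {"dx": 0, "dy": 0, "dz": 0, "rx": 0, "ry": 0, "rz": 0}
    - {"dx": 0, "dy": 0, "dz": -0.6, "rx": 0, "ry": 0, "rz": 0}
    - {"dx": 0, "dy": 0, "dz": -0.4, "rx": 0, "ry": 0, "rz": 0}
    - {"dx": 0, "dy": 0, "dz": 0, "rx": 0, "ry": 0, "rz": 0}
    - {"dx": 0, "dy": 0, "dz": 0, "rx": 0, "ry": 0, "rz": 0}
  claw: 0

```text
t: 43.25
tcp_pos: [0.4569, -0.2111, 0.0733]
tool_rot: [0.938, -0.347, -0.0, -0.0]
force: [0.4, 0.9, -0.3]
finger_gap: -0.001
gripper_force: 0.0
```

Emit:
move_arm:
  targets:
    - {"dx": 0, "dy": 0, "dz": -0.4, "rx": 0, "ry": 0, "rz": 0}
    - {"dx": 0, "dy": 0, "dz": -0.1, "rx": 0, "ry": 0, "rz": 0}
    - {"dx": 0, "dy": 0, "dz": -0.04, "rx": 0, "ry": 0, "rz": 0}
    - {"dx": 0, "dy": 0, "dz": -0.04, "rx": 0, "ry": 0, "rz": 0}
    - {"dx": 0, "dy": 0, "dz": -0.04, "rx": 0, "ry": 0, "rz": 0}
    - {"dx": 0, "dy": 0, "dz": 0, "rx": 0, "ry": 0, "rz": 0}
    - {"dx": 0, "dy": 0, "dz": 0, "rx": 0, "ry": 0, "rz": 0}
    - {"dx": 0, "dy": 0, "dz": 0, "rx": 0, "ry": 0, "rz": 0}
    - {"dx": 0, "dy": 0, "dz": 0, "rx": 0, "ry": 0, "rz": 0}
    - {"dx": 0, "dy": 0, "dz": 0, "rx": 0, "ry": 0, "rz": 0}

```text
t: 44.5
tcp_pos: [0.4574, -0.2114, 0.0584]
tool_rot: [0.938, -0.347, 0.001, 0.0]
force: [0.5, 0.3, 5.8]
finger_gap: -0.005
gripper_force: 2.8
```

Emit:
move_arm:
  targets:
    - {"dx": 0, "dy": 0, "dz": -0.02, "rx": 0, "ry": 0, "rz": 0}
    - {"dx": 0, "dy": 0, "dz": -0.02, "rx": 0, "ry": 0, "rz": 0}
    - {"dx": 0, "dy": 0, "dz": -0.02, "rx": 0, "ry": 0, "rz": 0}
    - {"dx": 0, "dy": 0, "dz": -0.02, "rx": 0, "ry": 0, "rz": 0}
    - {"dx": 0, "dy": 0, "dz": -0.02, "rx": 0, "ry": 0, "rz": 0}
    - {"dx": 0, "dy": 0, "dz": 0, "rx": 0, "ry": 0, "rz": 0}
    - {"dx": 0, "dy": 0, "dz": 0, "rx": 0, "ry": 0, "rz": 0}
    - {"dx": 0, "dy": 0, "dz": 0, "rx": 0, "ry": 0, "rz": 0}
    - {"dx": 0, "dy": 0, "dz": 0, "rx": 0, "ry": 0, "rz": 0}
    - {"dx": 0, "dy": 0, "dz": 0, "rx": 0, "ry": 0, "rz": 0}

```text
t: 45.75
tcp_pos: [0.4569, -0.2111, 0.0555]
tool_rot: [0.938, -0.347, -0.0, -0.0]
force: [1.0, 0.5, -0.4]
finger_gap: 0.003
gripper_force: 0.0
```

Emit:
move_arm:
  targets:
    - {"dx": 0, "dy": 0, "dz": -0.04, "rx": 0, "ry": 0, "rz": 0}
    - {"dx": 0, "dy": 0, "dz": -0.04, "rx": 0, "ry": 0, "rz": 0}
    - {"dx": 0, "dy": 0, "dz": -0.04, "rx": 0, "ry": 0, "rz": 0}
    - {"dx": 0, "dy": 0, "dz": -0.04, "rx": 0, "ry": 0, "rz": 0}
    - {"dx": 0, "dy": 0, "dz": -0.04, "rx": 0, "ry": 0, "rz": 0}
    - {"dx": 0, "dy": 0, "dz": -0.02, "rx": 0, "ry": 0, "rz": 0}
    - {"dx": 0, "dy": 0, "dz": 0, "rx": 0, "ry": 0, "rz": 0}
    - {"dx": 0, "dy": 0, "dz": 0, "rx": 0, "ry": 0, "rz": 0}
    - {"dx": 0, "dy": 0, "dz": 0, "rx": 0, "ry": 0, "rz": 0}
    - {"dx": 0, "dy": 0, "dz": 0, "rx": 0, "ry": 0, "rz": 0}

```text
t: 47.0
tcp_pos: [0.4568, -0.2109, 0.0506]
tool_rot: [0.938, -0.347, -0.0, -0.0]
force: [-1.2, 0.8, 7.1]
finger_gap: 0.005
gripper_force: 3.7
```

Contact is at 50.6 mm, which is the snapped-home height. One firmer press, then up and look.

Emit:
move_arm:
  targets:
    - {"dx": 0, "dy": 0, "dz": -0.02, "rx": 0, "ry": 0, "rz": 0}
    - {"dx": 0, "dy": 0, "dz": -0.01, "rx": 0, "ry": 0, "rz": 0}
    - {"dx": 0, "dy": 0, "dz": 0, "rx": 0, "ry": 0, "rz": 0}
    - {"dx": 0, "dy": 0, "dz": 0, "rx": 0, "ry": 0, "rz": 0}
    - {"dx": 0, "dy": 0, "dz": 0.4, "rx": 0, "ry": 0, "rz": 0}
    - {"dx": 0, "dy": 0, "dz": 1, "rx": 0, "ry": 0, "rz": 0}
    - {"dx": 0, "dy": 0, "dz": 1, "rx": 0, "ry": 0, "rz": 0}
    - {"dx": 0, "dy": 0, "dz": 1, "rx": 0, "ry": 0, "rz": 0}
    - {"dx": 0, "dy": 0, "dz": 1, "rx": 0, "ry": 0, "rz": 0}
    - {"dx": 0, "dy": 0, "dz": 0, "rx": 0, "ry": 0, "rz": 0}

```text
t: 48.25
tcp_pos: [0.4582, -0.212, 0.161]
tool_rot: [0.938, -0.347, 0.002, 0.001]
force: [0.1, 0.1, -0.9]
finger_gap: 0.0
gripper_force: 0.0
```

Emit:
move_arm:
  targets:
    - {"dx": 0, "dy": 0, "dz": 0, "rx": 0, "ry": 0, "rz": 0}
    - {"dx": 0, "dy": 0, "dz": 0, "rx": 0, "ry": 0, "rz": 0}
    - {"dx": 0, "dy": 0, "dz": 0, "rx": 0, "ry": 0, "rz": 0}
    - {"dx": 0, "dy": 0, "dz": 0, "rx": 0, "ry": 0, "rz": 0}
    - {"dx": 0, "dy": 0, "dz": 0, "rx": 0, "ry": 0, "rz": 0}
    - {"dx": 0, "dy": 0, "dz": 0, "rx": 0, "ry": 0, "rz": 0}
    - {"dx": 0, "dy": 0, "dz": 0, "rx": 0, "ry": 0, "rz": 0}
    - {"dx": 0, "dy": 0, "dz": 0, "rx": 0, "ry": 0, "rz": 0}
    - {"dx": 0, "dy": 0, "dz": 0, "rx": 0, "ry": 0, "rz": 0}
    - {"dx": 0, "dy": 0, "dz": 0, "rx": 0, "ry": 0, "rz": 0}
  claw: 100

```text
t: 49.5
tcp_pos: [0.457, -0.2111, 0.1593]
tool_rot: [0.938, -0.347, 0.0, 0.0]
force: [0.1, -0.9, -0.1]
finger_gap: 0.999
gripper_force: 0.0
```

```bash
python3 - <<'E'
from h import *
m=cams.camera_model('wrist'); snap('wrist','w7.png',s=1.42); np.save('w7.npy',m,allow_pickle=True)
s=sensors.sense();print(s['tcp_pos'],s['finger_gap'],s['t'])
E
```

```text
[ 0.45696477 -0.21110477  0.15931988] 0.9985395445704451 49.55
```

View pics/w7.png

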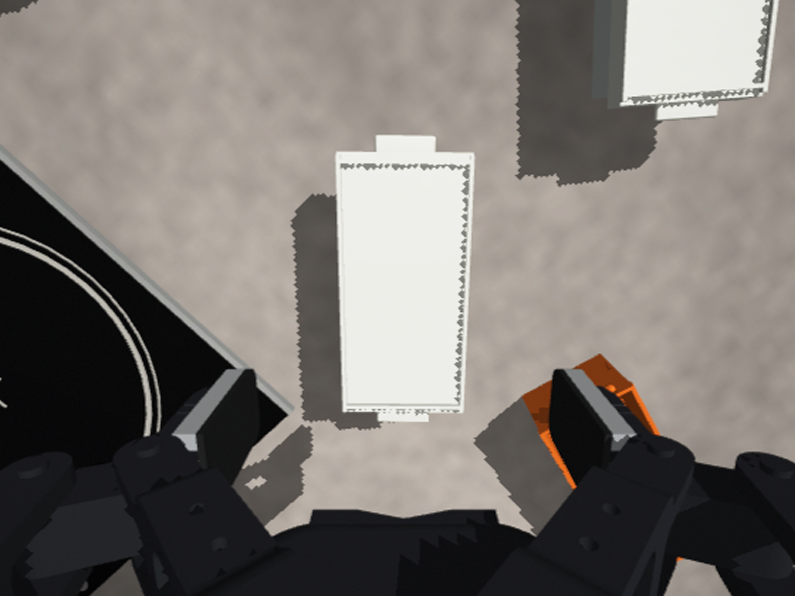

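The lid sits square on the tub with corners at (335,153), (474,153), (464,412) and (343,411). The packed tub is up-right at about (700,50), and the orange look-alike's nearest corner is at (600,355). I'll check end heights and clearances.

```bash
python3 - <<'E'
from h import *
m=np.load('w7.npy',allow_pickle=True).item()
P=lambda u,v,z:p2w(m,np.array((u,v))/1.42,z)[:2]
box(m,[(335,153),(474,153),(464,412),(343,411)],.0535)
for z in(.0535,.0625): print(z,np.linalg.norm(P(335,153,z)-P(474,153,z)),np.linalg.norm(P(464,412,z)-P(343,411,z)))
print('orange',P(600,355,.048),P(523,404,.048),P(600,355,.0)); print('packed near', P(620,107,.0535),P(770,95,.0535))
th=np.radians(-40.6);n=np.array([-np.sin(th),np.cos(th)]);c=np.array([.457,-.211]);X=np.array([np.cos(th),np.sin(th)])
for z in(.048,.03):
  for p in[(600,355),(523,404),(655,430),(575,487)]: d=P(*p,z)-c;print(z,'along',(d@X).round(3),'across',(d@n).round(3))
E
```

```text
[ 0.4575 -0.2104] yaw -40.8 49.2 0.1405 0.0682
0.0535 0.06800447060006008 0.06845246647596699
0.0625 0.06554094163828546 0.06597270842211486
orange [ 0.35714565 -0.26882682] [ 0.36085657 -0.21790615] [ 0.32845551 -0.27160821]
packed near [ 0.45977516 -0.34826295] [ 0.41790359 -0.4053675 ]
0.048 along -0.038 across -0.109
0.048 along -0.069 across -0.068
0.048 along -0.085 across -0.146
0.048 along -0.124 across -0.103
0.03 along -0.046 across -0.117
0.03 along -0.078 across -0.073
0.03 along -0.096 across -0.157
0.03 along -0.138 across -0.11
```

Both ends are home (width reads 68 mm at the closed height). Grasp the closed tub.

Emit:
move_arm:
  targets:
    - {"dx": 0.02, "dy": 0.02, "dz": -0.6, "rx": 0, "ry": 0, "rz": 0}
    - {"dx": 0, "dy": 0, "dz": -1, "rx": 0, "ry": 0, "rz": 0}
    - {"dx": 0, "dy": 0, "dz": -1, "rx": 0, "ry": 0, "rz": 0}
    - {"dx": 0, "dy": 0, "dz": -1, "rx": 0, "ry": 0, "rz": 0}
    - {"dx": 0, "dy": 0, "dz": -0.6, "rx": 0, "ry": 0, "rz": 0}
    - {"dx": 0, "dy": 0, "dz": -0.5, "rx": 0, "ry": 0, "rz": 0}
    - {"dx": 0, "dy": 0, "dz": -0.28, "rx": 0, "ry": 0, "rz": 0}
    - {"dx": 0, "dy": 0, "dz": 0, "rx": 0, "ry": 0, "rz": 0}
    - {"dx": 0, "dy": 0, "dz": 0, "rx": 0, "ry": 0, "rz": 0}
    - {"dx": 0, "dy": 0, "dz": 0, "rx": 0, "ry": 0, "rz": 0}

```text
t: 50.8
tcp_pos: [0.4579, -0.2109, 0.0354]
tool_rot: [0.938, -0.347, 0.001, 0.0]
force: [-0.3, -0.0, 0.7]
finger_gap: 1.002
gripper_force: 0.0
```

Emit:
move_arm:
  targets:
    - {"dx": 0, "dy": 0, "dz": 0, "rx": 0, "ry": 0, "rz": 0}
    - {"dx": 0, "dy": 0, "dz": 0, "rx": 0, "ry": 0, "rz": 0}
    - {"dx": 0, "dy": 0, "dz": 0, "rx": 0, "ry": 0, "rz": 0}
    - {"dx": 0, "dy": 0, "dz": 0, "rx": 0, "ry": 0, "rz": 0}
    - {"dx": 0, "dy": 0, "dz": 0, "rx": 0, "ry": 0, "rz": 0}
    - {"dx": 0, "dy": 0, "dz": 0, "rx": 0, "ry": 0, "rz": 0}
    - {"dx": 0, "dy": 0, "dz": 0, "rx": 0, "ry": 0, "rz": 0}
    - {"dx": 0, "dy": 0, "dz": 0, "rx": 0, "ry": 0, "rz": 0}
    - {"dx": 0, "dy": 0, "dz": 0, "rx": 0, "ry": 0, "rz": 0}
    - {"dx": 0, "dy": 0, "dz": 0, "rx": 0, "ry": 0, "rz": 0}
  claw: 0
  newtons: 40

```text
t: 52.05
tcp_pos: [0.4577, -0.2108, 0.0355]
tool_rot: [0.938, -0.347, 0.0, 0.0]
force: [0.2, 0.1, 5.7]
finger_gap: 0.787
gripper_force: 44.4
```

Emit:
move_arm:
  targets:
    - {"dx": 0, "dy": 0, "dz": 0.4, "rx": 0, "ry": 0, "rz": 0}
    - {"dx": 0, "dy": 0, "dz": 0.8, "rx": 0, "ry": 0, "rz": 0}
    - {"dx": 0, "dy": 0, "dz": 1, "rx": 0, "ry": 0, "rz": 0}
    - {"dx": 0, "dy": 0, "dz": 1, "rx": 0, "ry": 0, "rz": 0}
    - {"dx": 0.7, "dy": -0.7, "dz": 1, "rx": 0, "ry": 0, "rz": 0.05}
    - {"dx": 0.8, "dy": -0.8, "dz": 0.6, "rx": 0, "ry": 0, "rz": 0.05}
    - {"dx": 0.8, "dy": -0.8, "dz": 0.4, "rx": 0, "ry": 0, "rz": 0.05}
    - {"dx": 0.8, "dy": -0.8, "dz": 0, "rx": 0, "ry": 0, "rz": 0}
    - {"dx": 0.8, "dy": -0.8, "dz": 0, "rx": 0, "ry": 0, "rz": 0}
    - {"dx": 0.5, "dy": -0.4, "dz": 0, "rx": 0, "ry": 0, "rz": 0}

```text
t: 53.3
tcp_pos: [0.568, -0.319, 0.1648]
tool_rot: [0.951, -0.31, 0.0, 0.0]
force: [0.5, 1.0, -2.2]
finger_gap: 0.784
gripper_force: 46.5
```

Emit:
move_arm:
  targets:
    - {"dx": 0, "dy": 0, "dz": 0, "rx": 0, "ry": 0, "rz": 0}
    - {"dx": 0, "dy": 0, "dz": 0, "rx": 0, "ry": 0, "rz": 0}
    - {"dx": 0, "dy": 0, "dz": 0, "rx": 0, "ry": 0, "rz": 0}
    - {"dx": 0, "dy": 0, "dz": 0, "rx": 0, "ry": 0, "rz": 0}
    - {"dx": 0, "dy": 0, "dz": 0, "rx": 0, "ry": 0, "rz": 0}
    - {"dx": 0, "dy": 0, "dz": 0, "rx": 0, "ry": 0, "rz": 0}
    - {"dx": 0, "dy": 0, "dz": 0, "rx": 0, "ry": 0, "rz": 0}
    - {"dx": 0, "dy": 0, "dz": 0, "rx": 0, "ry": 0, "rz": 0}
    - {"dx": 0, "dy": 0, "dz": 0, "rx": 0, "ry": 0, "rz": 0}
    - {"dx": 0, "dy": 0, "dz": 0, "rx": 0, "ry": 0, "rz": 0}

```text
t: 54.55
tcp_pos: [0.5675, -0.3181, 0.1648]
tool_rot: [0.951, -0.31, -0.0, -0.0]
force: [-0.2, -0.1, -2.2]
finger_gap: 0.779
gripper_force: 46.5
```

```bash
python3 - <<'E'
from h import *
m=cams.camera_model('wrist'); snap('wrist','w8.png',s=1.42); np.save('w8.npy',m,allow_pickle=True)
s=sensors.sense();print(s['tcp_pos'],s['finger_gap'],s['tool_rot'],s['force'])
E
```

```text
[ 0.56747791 -0.31812297  0.16481168] 0.7833687621872839 [ 9.50897843e-01 -3.09504914e-01  2.51910657e-06 -5.22316840e-07] [ 0.08458897 -0.24335677 -1.48362828]
```

View pics/w8.png

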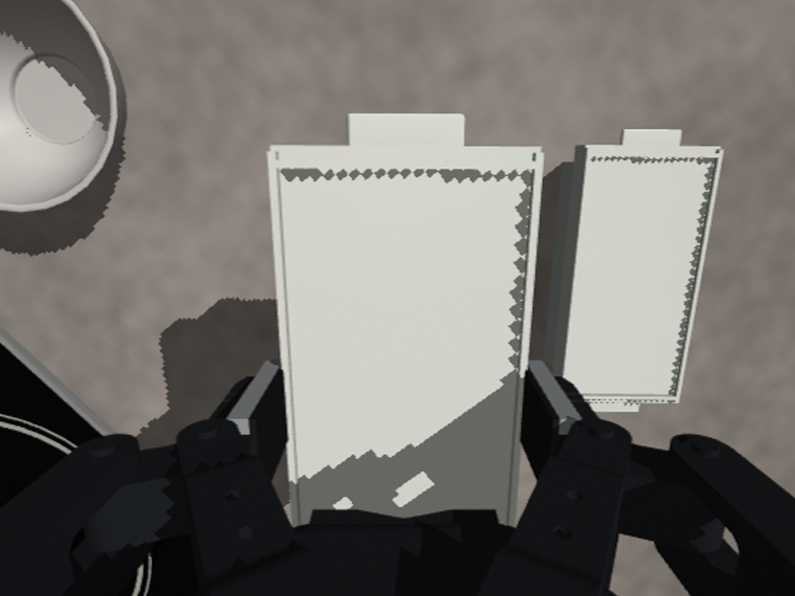

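```bash
python3 - <<'E'
from h import *
m=np.load('w8.npy',allow_pickle=True).item()
P=lambda u,v,z:p2w(m,np.array((u,v))/1.42,z)[:2]
d=lambda v:np.degrees(np.arctan2(v[1],v[0]))
a,b,c=P(723,150,.0535),P(680,404,.0535),P(587,146,.0535)
ax=a-b;L=np.linalg.norm(ax);ax/=L;n=np.array([-ax[1],ax[0]])
print('L',L,'W',np.linalg.norm(a-c),'yaw',d(ax),d(c-a)-90)
ctr=(a+b)/2+n*.034;print('packed',ctr)
t=np.array([.5675,-.3181]);th=2*np.arctan2(-.3095,.9509);X=np.array([np.cos(th),np.sin(th)]);Y=np.array([-X[1],X[0]])
z=.1648+.018
l,r=P(269,148,z),P(543,149,z);mid=(l+r)/2-t
print('held',np.linalg.norm(l-r),'yaw',d(l-r)-90,'tool',np.degrees(th),'along',mid@X,'across',mid@Y)
print('delta along/across',(ctr-t)@X,(ctr-t)@Y)
E
```

```text
L 0.14029397835891483 W 0.0681177128791754 yaw -36.22980416279701 -37.69224449327193
packed [ 0.49569729 -0.41955738]
held 0.06706992477192117 yaw -36.28407657468407 tool -36.058181755029835 along 0.06996236735527113 across 0.0004119868767563279
delta along/across 0.0016717417260625738 -0.12428368291952366
```

Emit:
move_arm:
  targets:
    - {"dx": -0.57, "dy": -0.81, "dz": 0, "rx": 0, "ry": 0, "rz": -0.013}
    - {"dx": -0.57, "dy": -0.81, "dz": 0, "rx": 0, "ry": 0, "rz": 0}
    - {"dx": -0.58, "dy": -0.81, "dz": 0, "rx": 0, "ry": 0, "rz": 0}
    - {"dx": -0.58, "dy": -0.81, "dz": 0, "rx": 0, "ry": 0, "rz": 0}
    - {"dx": -0.57, "dy": -0.82, "dz": 0, "rx": 0, "ry": 0, "rz": 0}
    - {"dx": 0, "dy": 0, "dz": -0.8, "rx": 0, "ry": 0, "rz": 0}
    - {"dx": 0, "dy": 0, "dz": -0.9, "rx": 0, "ry": 0, "rz": 0}
    - {"dx": 0, "dy": 0, "dz": -0.7, "rx": 0, "ry": 0, "rz": 0}
    - {"dx": 0, "dy": 0, "dz": -0.35, "rx": 0, "ry": 0, "rz": 0}
    - {"dx": 0, "dy": 0, "dz": 0, "rx": 0, "ry": 0, "rz": 0}

```text
t: 55.85
tcp_pos: [0.4956, -0.4193, 0.0955]
tool_rot: [0.95, -0.313, -0.0, -0.0]
force: [0.2, 0.0, -1.3]
finger_gap: 0.781
gripper_force: 46.4
```

Emit:
move_arm:
  targets:
    - {"dx": 0, "dy": 0, "dz": 0, "rx": 0, "ry": 0, "rz": 0}
    - {"dx": 0, "dy": 0, "dz": -0.08, "rx": 0, "ry": 0, "rz": 0}
    - {"dx": 0, "dy": 0, "dz": -0.08, "rx": 0, "ry": 0, "rz": 0}
    - {"dx": 0, "dy": 0, "dz": -0.08, "rx": 0, "ry": 0, "rz": 0}
    - {"dx": 0, "dy": 0, "dz": -0.06, "rx": 0, "ry": 0, "rz": 0}
    - {"dx": 0, "dy": 0, "dz": -0.04, "rx": 0, "ry": 0, "rz": 0}
    - {"dx": 0, "dy": 0, "dz": 0, "rx": 0, "ry": 0, "rz": 0}
    - {"dx": 0, "dy": 0, "dz": 0, "rx": 0, "ry": 0, "rz": 0}
    - {"dx": 0, "dy": 0, "dz": 0, "rx": 0, "ry": 0, "rz": 0}
    - {"dx": 0, "dy": 0, "dz": 0, "rx": 0, "ry": 0, "rz": 0}

```text
t: 57.1
tcp_pos: [0.4958, -0.4196, 0.0876]
tool_rot: [0.95, -0.313, 0.0, 0.0]
force: [-0.3, -0.6, -1.3]
finger_gap: 0.782
gripper_force: 46.4
```

The foot is 1.4 mm inside the ridge with no contact. I'll lower the rest.

Emit:
move_arm:
  targets:
    - {"dx": 0, "dy": 0, "dz": -0.03, "rx": 0, "ry": 0, "rz": 0}
    - {"dx": 0, "dy": 0, "dz": -0.03, "rx": 0, "ry": 0, "rz": 0}
    - {"dx": 0, "dy": 0, "dz": 0, "rx": 0, "ry": 0, "rz": 0}
    - {"dx": 0, "dy": 0, "dz": 0, "rx": 0, "ry": 0, "rz": 0}
    - {"dx": 0, "dy": 0, "dz": 0, "rx": 0, "ry": 0, "rz": 0}
    - {"dx": 0, "dy": 0, "dz": 0, "rx": 0, "ry": 0, "rz": 0}
    - {"dx": 0, "dy": 0, "dz": 0, "rx": 0, "ry": 0, "rz": 0}
    - {"dx": 0, "dy": 0, "dz": 0, "rx": 0, "ry": 0, "rz": 0}
    - {"dx": 0, "dy": 0, "dz": 0, "rx": 0, "ry": 0, "rz": 0}
    - {"dx": 0, "dy": 0, "dz": 0, "rx": 0, "ry": 0, "rz": 0}

```text
t: 58.35
tcp_pos: [0.4957, -0.4196, 0.0861]
tool_rot: [0.95, -0.313, 0.0, 0.0]
force: [-0.7, 0.3, -0.2]
finger_gap: 0.785
gripper_force: 46.6
```

Force is back near zero at the nested height, so the tub is resting. Release, rise straight up and look.

Emit:
move_arm:
  targets:
    - {"dx": 0, "dy": 0, "dz": 0, "rx": 0, "ry": 0, "rz": 0}
    - {"dx": 0, "dy": 0, "dz": 0, "rx": 0, "ry": 0, "rz": 0}
    - {"dx": 0, "dy": 0, "dz": 0, "rx": 0, "ry": 0, "rz": 0}
    - {"dx": 0, "dy": 0, "dz": 0, "rx": 0, "ry": 0, "rz": 0}
    - {"dx": 0, "dy": 0, "dz": 0, "rx": 0, "ry": 0, "rz": 0}
    - {"dx": 0, "dy": 0, "dz": 0.4, "rx": 0, "ry": 0, "rz": 0}
    - {"dx": 0, "dy": 0, "dz": 0.8, "rx": 0, "ry": 0, "rz": 0}
    - {"dx": 0, "dy": 0, "dz": 1, "rx": 0, "ry": 0, "rz": 0}
    - {"dx": 0, "dy": 0, "dz": 1, "rx": 0, "ry": 0, "rz": 0}
    - {"dx": 0, "dy": 0, "dz": 1, "rx": 0, "ry": 0, "rz": 0}
  claw: 100

```text
t: 59.6
tcp_pos: [0.4958, -0.4197, 0.1927]
tool_rot: [0.95, -0.313, 0.0, 0.0]
force: [0.1, -1.0, -1.1]
finger_gap: 1.0
gripper_force: 0.0
```

Emit:
move_arm:
  targets:
    - {"dx": -0.7, "dy": -0.7, "dz": 0.4, "rx": 0, "ry": 0, "rz": 0}
    - {"dx": -0.8, "dy": -0.8, "dz": 0, "rx": 0, "ry": 0, "rz": 0}
    - {"dx": -0.8, "dy": -0.8, "dz": 0, "rx": 0, "ry": 0, "rz": 0}
    - {"dx": -0.8, "dy": -0.8, "dz": 0, "rx": 0, "ry": 0, "rz": 0}
    - {"dx": -0.8, "dy": -0.8, "dz": 0, "rx": 0, "ry": 0, "rz": 0}
    - {"dx": -0.6, "dy": -0.6, "dz": 0, "rx": 0, "ry": 0, "rz": 0}
    - {"dx": 0, "dy": 0, "dz": 0, "rx": 0, "ry": 0, "rz": 0}
    - {"dx": 0, "dy": 0, "dz": 0, "rx": 0, "ry": 0, "rz": 0}
    - {"dx": 0, "dy": 0, "dz": 0, "rx": 0, "ry": 0, "rz": 0}
    - {"dx": 0, "dy": 0, "dz": 0, "rx": 0, "ry": 0, "rz": 0}

```text
t: 60.85
tcp_pos: [0.3839, -0.5314, 0.2011]
tool_rot: [0.95, -0.312, -0.0, -0.0]
force: [0.1, 0.1, -0.4]
finger_gap: 1.002
gripper_force: 0.0
```

```bash
python3 - <<'E'
from h import *
w=cams.snapshot('wrist'); sc=cams.snapshot('scene'); t=cams.snapshot('top')
A=cv2.resize(w,(400,300)); B=cv2.resize(sc[150:320,50:277],(400,300)); C=cv2.resize(t[120:300,80:500],(800,300)) 
cv2.imwrite('pics/f.png',np.vstack([np.hstack([A,B]),C])[:,:,::-1]); s=sensors.sense();print(s['t'],s['tcp_pos'])
E
```

```text
61.0 [ 0.38357365 -0.53178953  0.20106255]
```

View pics/f.png

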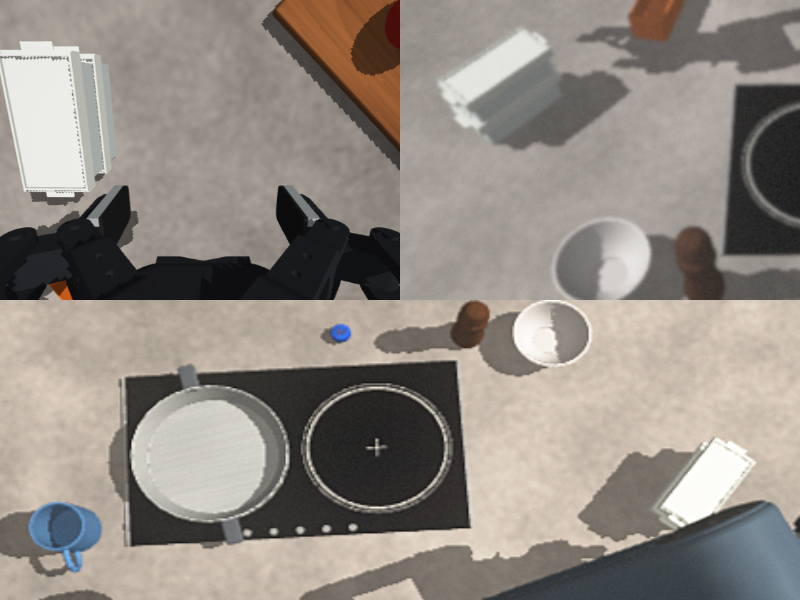

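The wrist and scene views show the two tubs stacked squarely and level at (40,120) and (500,85). The pan is empty and centred on its zone at (210,453), and the other things are untouched.

```bash
python3 -c "
from h import *
print(order.sign_off())"
```

```text
the job is handed in; nothing more can be done
None
```

The job is handed in at about 61 s: the pan is on the other zone, both falafel are in the tub with its lid pressed down to the snapped height, and the tub is stacked on the packed one. The sign-off gave no verdict.

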